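# Gang up lug plates in the sliding-stop weld fixture

### The job

Load the weld fixture for the next batch: turn the red clamp handle on the sliding stop fully free, slide the stop back, and lay every bright zinc lug plate from the blue bin on the bed, flat with the lug up, side by side with their long edges along the fence and centred across the bed. Then push the stop up so that the plates sit snug together between fence and stop with no play, and turn the clamp handle tight again. The black plate and the brass bars stay in the bin, and the mallet, pliers and yellow tin stay where they are.

Things in the scene. Friction and masses are not known exactly. Their poses are not given: they have to be found in the camera images.
- plate1: bright zinc lug plate: base 100 (x) x 50 (y) x 8 mm, an upright lug along its middle, 60 mm long (x), 10 mm thick (y), rising 38 mm above the base (46 mm in all); about 0.4 kg; origin at the centre of the underside, z up through the lug; same turned half round. Three to five of the five are in the bin, the rest absent (None)
- plate2: bright zinc lug plate: base 100 (x) x 50 (y) x 8 mm, an upright lug along its middle, 60 mm long (x), 10 mm thick (y), rising 38 mm above the base (46 mm in all); about 0.4 kg; origin at the centre of the underside, z up through the lug; same turned half round. Three to five of the five are in the bin, the rest absent (None)
- plate3: bright zinc lug plate: base 100 (x) x 50 (y) x 8 mm, an upright lug along its middle, 60 mm long (x), 10 mm thick (y), rising 38 mm above the base (46 mm in all); about 0.4 kg; origin at the centre of the underside, z up through the lug; same turned half round. Three to five of the five are in the bin, the rest absent (None)
- plate4: bright zinc lug plate: base 100 (x) x 50 (y) x 8 mm, an upright lug along its middle, 60 mm long (x), 10 mm thick (y), rising 38 mm above the base (46 mm in all); about 0.4 kg; origin at the centre of the underside, z up through the lug; same turned half round. Three to five of the five are in the bin, the rest absent (None)
- plate5: bright zinc lug plate: base 100 (x) x 50 (y) x 8 mm, an upright lug along its middle, 60 mm long (x), 10 mm thick (y), rising 38 mm above the base (46 mm in all); about 0.4 kg; origin at the centre of the underside, z up through the lug; same turned half round. Three to five of the five are in the bin, the rest absent (None)
- black1: black-primed lug plate, not for this job, stays in the bin: base 100 (x) x 50 (y) x 8 mm, an upright lug along its middle, 60 mm long (x), 10 mm thick (y), rising 38 mm above the base (46 mm in all); about 0.4 kg; origin at the centre of the underside, z up through the lug; same turned half round
- bar1: square brass bar, 90 x 16 x 16 mm, length along its x, stays in the bin, where it lies across the strip, above the ends of the plates' bases; origin at the centre of the underside
- bar2: square brass bar, 90 x 16 x 16 mm, length along its x, stays in the bin, where it lies across the strip, above the ends of the plates' bases; origin at the centre of the underside
- bin: blue open parts bin fixed on the bench, inside 270 (x) x 324 (y) mm, walls 5 mm thick and 58 mm high, floor 5 mm thick, a ledge 9 mm wide and 10 mm high inside along both y walls; origin at the centre of the underside. It also holds a black strip 300 x 30 x 8 mm down its middle, a few 24 mm nuts and 32 mm studs. It stands on the robot's left or right, the fixture on the other side
- fixture: fixed welding fixture, 216 (x) x 370 (y) mm, origin at the centre of the underside. Dark flat bed 130 mm wide (x), top 30 mm above the bench, a scribed line every 50 mm; fixed fence across its -y end, 10 mm above the bed; two 12 mm rods along y at x = -84 and +84 mm, below bed level, carry the sliding stop; end block at +y, 36 mm high
- fence_face (a point): middle of the bed's edge at the fence: on the bed top, on the fence's face, mid-width. Its axes are the fixture's: y points along the bed towards the stop, x across the bed, z up
- stop_face (a point): middle of the sliding stop's face towards the fence, 6 mm above the bed top; axes as the fixture's. The stop is an aluminium bridge across the bed, 40 mm deep in y, top 13 mm above the bed, with bearing blocks on the rods, 38 x 40 mm, tops 47 mm above the bench
- stop (a joint): clear gap between fence and sliding stop in m, 0 to 0.29; grows as the stop slides away from the fence. It slides with about 2 N when the clamp is free; tight, the clamp holds it against more than 60 N
- clamp (a joint): angle of the stop's red clamp handle in rad: 0 fully free, 2.8 its tight end; grows turning clockwise seen from above. It bites from about 0.5 and stays where it is left; turning takes about 0.2 to 0.3 N m, and two grasps. At 0 the handle bar lies along the fixture's x, at 1.57 along its y
- clamp_grip (a point): where to grip the red clamp handle: a bar 62 long, 14 thick, 28 mm high, its top 8 mm above and its bottom 20 mm below this point, which is on the turning axis, 87 mm above the bench, over the rod at the fixture's x = -84 mm, 20 mm behind (+y) the stop's face. x along the bar; it turns with the handle and rides on the stop, so the stop can be slid by the handle
- mallet: rubber mallet with a wooden handle, 275 mm long, lying on the bench; bystander
- pliers: pliers with one red and one black grip, 190 mm long, on a piece of cardboard 3 mm thick; bystander
- tin: yellow tin of weld paste with a red lid, 68 mm across, 75 mm tall, standing; bystander

How it is judged:
By the outcome, as a careful person would: the job done as asked, in the order asked, and still so for the second after the job is handed in, with the robot touching nothing.
Of plate1, plate2, plate3, plate4, plate5 only 3 to 5 are there at a start; the rules pass over those that are not, and their reading is None.
At some moment in a run one of plate1, plate2, plate3, plate4, plate5 may be knocked a few centimetres aside while the robot is not near it.
Once in a run the grip may slacken for a moment while it holds something.
It also fails if it takes over 210 s, if anything falls off the work surface, if the arm or the gripper's body presses on something with over 40 N, if the wrist force passes 120 N, or if a joint passes its speed limit or range.

### The arm

A 6-joint arm with a two-finger parallel gripper is mounted at the origin on the work surface. World frame = base frame: x ahead of the robot, y to its left, z up, the work surface at z = 0. Lengths are in m, angles in degrees, forces in N, time in s.
With the tool pointing down it reaches from about 0.35 to 0.875 m from the base axis. Payload 4.2 kg.
Tool frame: the origin (TCP) lies between the finger pads; the fingertips stand 17 mm ahead of it and the grasp point (between the pads) lies 2 mm behind it; z points along the fingers, y is the direction in which the jaws open and shut (so a half turn about z gives the same grasp; the last joint's range is limited). The gripper opens to 87 mm and grips with 3 to 60 N. Pads are 19 mm wide; open, the fingers measure 117 mm over their backs; the gripper's body (75 mm by 190 mm) begins 51 mm behind the grasp point.
Start: joints at [-48.438, 22.042, 0.453, 0, -68.411, -14.817], TCP at [0.281, -0.558, 0.24] pointing down, gripper open.
Joint ranges: [-179.83, 179.83], [-69.29, 118.12], [-61.27, 80.66], [-181.25, 117.63], [-171.15, -9.14], [-177.46, 177.46]. Speed limits (degrees/s): [159.86, 159.86, 180, 180, 180, 180].

### API

Orientations are given as a 3x3 rotation matrix whose columns are the frame's x, y, z axes.
In Python, from station import r gives the robot as it stands.
- The arm moves only by the shell command python3 -m creep 'ROWS'. ROWS is JSON, a list of rows, each a list of 7 numbers: the opening, from 0 (shut) to 1 (fully open), then the shift along the tool's x, y, z scaled (see below), then the turn, a rotation vector about the tool's x, y, z scaled (see below). A call has 1 to 5 rows; each row is the pose to reach, as a shift and turn from the pose measured when the call began, along the tool's axes at that moment, turning the shorter way round; what a row does not reach only later rows make up. The controller multiplies each number of a shift by 300 mm and each number of a turn by 180 degrees. A row lasts 1/12 s, in which the tool goes at most 41.7 mm and 7.16 degrees, less where a joint would pass 70% of its speed; a pose out of reach is approached as far as the arm can. A call with a number of a shift or a turn outside -1 to 1 is refused whole. A call with a gripper value outside its range is refused whole. The fingers move at their own pace and stop on an object; the grip force is fixed at half the most. Time passes only in rows, so rows that repeat a pose let the fingers close. It gives the time, the measured TCP pose, the force and the opening at its end, in the units of the state.
- r.sense(): the state, without advancing time (a new reading comes with each control period).
- r.capture(name): name is "side" or "top" or "wrist"; returns the picture (420x560x3 uint8, blue, green, red); there is no depth.
- r.camera_model(name): a dict with "mtx" (3x3 intrinsics, pixels), "R" (3x3) and "t" (3): a world point X has camera coordinates R X + t; the wrist camera has in their place "mount" (4x4, takes a point from camera to tool coordinates, whose origin is the TCP and whose axes are the flange's). Camera axes: x right, y down, z forward; pixel columns grow to the right and rows downward; lengths in m; the calibration is good to about 2 mm. A picture is of the moment at which its call begins: read the wrist's pose just before it. camera_model takes no time and is no camera call.
- r.finish_job(): hands the job in, once; it reports no verdict.
Trained networks look in the newest picture that a camera, given by its name, has taken for a name from the list of things; names that differ only in an ending like _2 or _b are one class to them, and where a whole thing is asked for, a point or a joint stands for the part that bears it (a point fixed in the world has none). Each returns a list of dicts, best first, with "score" (0 to 1); they miss things now and then, are a little off and sometimes report something else, mostly with a low value. They report only what shows in the picture. A call takes as long as a camera call.
- r.recognise(camera, target): "rect" ([left, top, right, bottom] as shares, 0 to 1, of the picture: columns of its width, rows of its height, round what is visible of it).
- r.outline_of(camera, target): "pixels" (420x560 bool, what is visible of it) and "rect" ([left, top, right, bottom] as shares, 0 to 1, of the picture: columns of its width, rows of its height, round what is visible of it).
The state is a dict: "time_s": time; "joints": joint angles; "joint_velocities": joint speeds; "effort": joint torques, N m; "tcp_pos": TCP position; "ee_rot": TCP orientation; "wrist_force": force on the tool from outside, world axes, zero at the start; "moment": the same for the moment, N m; "gripper_width": opening from 0.0 (shut) to 1.0 (fully open).
Only numpy, scipy, OpenCV 4.12 (cv2) and the standard library are available. Lean on these libraries where they do the work, as an engineer would, in place of code of your own. Each camera call takes 0.05 s, during which the arm holds its last target.

## Working session

There is one attempt and no reset: what is moved stays moved. The work goes in short steps, Python scripts to look and compute and a shell command to move; the robot and the scene stay as the last step left them, time stands still between calls to the robot, and variables do not carry over. Pictures are saved under pics/ and viewed, and the job is handed in when it is done.

```bash
ls -la; mkdir -p pics; python3 - <<'E'
from station import r
import cv2
s=r.sense(); print(s)
for n in ("side","top","wrist"):
    im=r.capture(n); cv2.imwrite(f"pics/{n}0.png",im)
    print(n,r.camera_model(n))
E
```

```text
total 12
drwxr-xr-x  3 agent agent 4096 Dec  7 14:53 .
drwxr-xr-x 23 root  root  4096 Dec  7 14:53 ..
drwxr-xr-x  2 agent agent 4096 Dec  7 14:53 pics
{'time_s': 0.0, 'joints': array([-4.84369841e+01,  2.20911779e+01,  3.79693132e-01, -2.83184948e-02,
       -6.84113006e+01, -1.48176199e+01]), 'joint_velocities': array([ 0.03591815, -0.03470347, -0.02935908,  0.05499241, -0.03414433,
        0.00114966]), 'effort': array([ 3.17930226e-04, -3.90665460e+01,  1.87401795e+01,  4.21976388e+00,
        1.10035259e-02, -1.99265887e-04]), 'tcp_pos': array([ 0.28103768, -0.55761622,  0.23845632]), 'ee_rot': array([[-8.93097099e-01, -4.49862658e-01, -1.07786759e-03],
       [-4.49863937e-01,  8.93095066e-01,  1.90832847e-03],
       [ 1.04152508e-04,  2.18921638e-03, -9.99997598e-01]]), 'wrist_force': array([-0.36616691,  0.67079862, -0.09035443]), 'moment': array([0.05055796, 0.01253508, 0.01116962]), 'gripper_width': 0.9973813891767356}
side {'mtx': array([[469.69243765,   0.        , 277.28855519],
       [  0.        , 469.69243765, 203.05241199],
       [  0.        ,   0.        ,   1.  
[... 402 characters left out ...]
 , -0.9999609 , -0.00804021],
       [-0.98672033, -0.00232766, -0.16241173],
       [ 0.16238666,  0.00853149, -0.98669032]]), 't': array([-0.03350622,  0.63497046,  1.37187101])}
wrist {'mtx': array([[324.42627176,   0.        , 276.81004734],
       [  0.        , 324.42627176, 200.91632257],
       [  0.        ,   0.        ,   1.        ]]), 'mount': array([[-5.78992963e-04, -9.70048874e-01, -2.42909131e-01,
         6.57473003e-02],
       [ 9.99999444e-01, -3.47544085e-04, -9.95672299e-04,
         1.60830122e-03],
       [ 8.81429162e-04, -2.42909572e-01,  9.70048536e-01,
        -1.45484219e-01],
       [ 0.00000000e+00,  0.00000000e+00,  0.00000000e+00,
         1.00000000e+00]])}
```

View pics/side0.png

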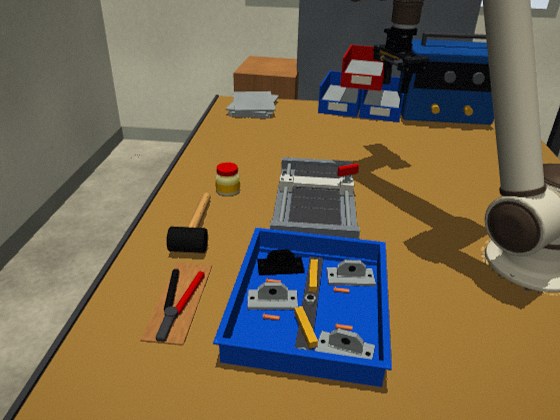

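View pics/top0.png

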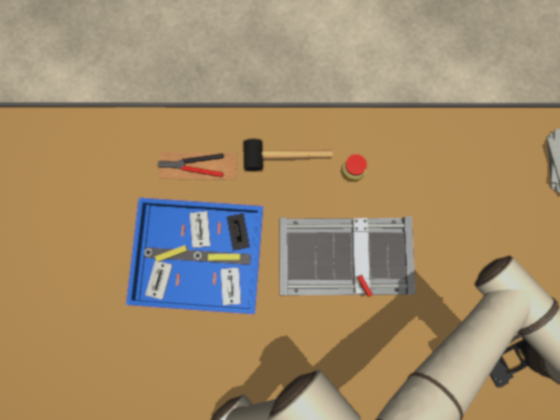

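View pics/wrist0.png

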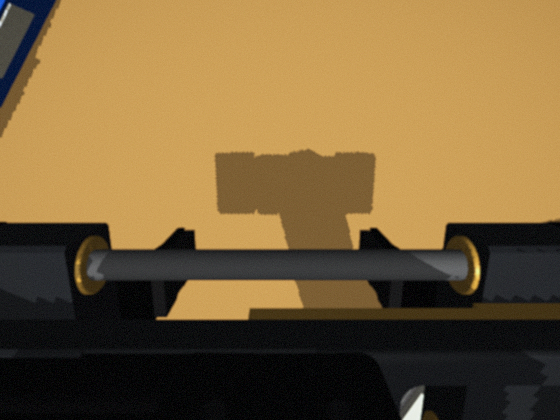

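The side and top views show three zinc plates, a black plate and two bars in the bin. The bin is on the robot's left. The fixture is on the right, with the handle on the near side at about (364,286) in the top view. I'll zoom in and measure.

```bash
cat > h.py <<'E'
import numpy as np, cv2
from station import r
from scipy.spatial.transform import Rotation as Ro
def cam(n,s=None):
    m=r.camera_model(n); K=m["mtx"]
    if n=="wrist":
        s=s or r.sense(); T=np.eye(4); T[:3,:3]=s["ee_rot"]; T[:3,3]=s["tcp_pos"]
        C=T@m["mount"]; R=C[:3,:3].T; t=-R@C[:3,3]
    else: R,t=m["R"],m["t"]
    return K,np.array(R),np.array(t)
def p2w(c,uv,z):
    K,R,t=c; uv=np.atleast_2d(np.array(uv,float))
    d=np.c_[uv,np.ones(len(uv))]@np.linalg.inv(K).T@R
    o=-R.T@t
    return o+d*((z-o[2])/d[:,2])[:,None]
def w2p(c,X):
    K,R,t=c; q=(np.atleast_2d(X)@R.T+t)@K.T
    return q[:,:2]/q[:,2:]
def mv(target,ang=None):
    """print shift numbers for target TCP xyz, tool down; ang = yaw of tool y axis (deg, world)"""
    s=r.sense(); R=s["ee_rot"]; d=R.T@(np.array(target)-s["tcp_pos"])
    out=d/0.3
    rv=np.zeros(3)
    if ang is not None:
        a=np.radians(ang); y=np.array([np.cos(a),np.sin(a),0]); z=np.array([0,0,-1.]); x=np.cross(y,z)
        best=None
        for sg in (1,-1):
            Rt=np.c_[sg*x,sg*y,z]; q=Ro.from_matrix(R.T@Rt).as_rotvec()
            if best is None or np.linalg.norm(q)<np.linalg.norm(best): best=q
        rv=best/np.pi
    print("shift",np.round(out,3),"turn",np.round(rv,3),"mm",np.round(d*1000,1),"deg",np.round(rv*180,1))
def st():
    s=r.sense(); R=s["ee_rot"]
    print("t %.2f"%s["time_s"],"tcp",np.round(s["tcp_pos"]*1000,1),"yaw_y %.1f"%np.degrees(np.arctan2(R[1,1],R[0,1])),"tilt",np.round(R[:2,2],3),"F",np.round(s["wrist_force"],1),"M",np.round(s["moment"],2),"g %.3f"%s["gripper_width"],"j",np.round(s["joints"],0))
E
python3 - <<'E'
from h import *
im=cv2.imread("pics/top0.png")
cv2.imwrite("pics/topF.png",cv2.resize(im[205:310,270:425],None,fx=5,fy=5,interpolation=cv2.INTER_CUBIC))
cv2.imwrite("pics/topB.png",cv2.resize(im[190:320,120:270],None,fx=4.6,fy=4.6,interpolation=cv2.INTER_CUBIC))
c=cam("top")
for n,z in (("plate1",.02),("black1",.02),("bar1",.03),("bin",.06),("fixture",.03),("clamp_grip",.095),("stop_face",.043)):
    for o in r.outline_of("top",n)[:5]:
        v,u=np.nonzero(o["pixels"]); 
        if len(u)<5: continue
        w=p2w(c,np.c_[u,v],z); (cx,cy),(a,b),th=cv2.minAreaRect((w[:,:2]*1000).astype(np.float32))
        print(n,"%.2f"%o["score"],"px",u.mean().round(),v.mean().round(),"c %.0f %.0f sz %.0f %.0f ang %.0f"%(cx,cy,a,b,th))
E
```

```text
plate1 0.89 px 199.0 229.0 c 578 203 sz 100 53 ang 8
plate1 0.88 px 159.0 280.0 c 435 312 sz 50 96 ang 76
plate1 0.76 px 230.0 286.0 c 419 111 sz 99 50 ang 5
black1 0.56 px 237.0 231.0 c 574 94 sz 105 51 ang 14
bar1 0.49 px 224.0 256.0 c 501 131 sz 17 87 ang 0
bin 0.95 px 192.0 255.0 c 504 206 sz 351 295 ang 86
fixture 0.61 px 192.0 255.0 c 506 210 sz 359 306 ang 86
fixture 0.59 px 347.0 256.0 c 503 -212 sz 222 376 ang 1
clamp_grip 0.48 px 364.0 285.0 c 422 -249 sz 58 20 ang 26
stop_face 0.90 px 361.0 256.0 c 500 -253 sz 215 49 ang 1
stop_face 0.66 px 158.0 280.0 c 436 308 sz 51 97 ang 76
```

View pics/topF.png

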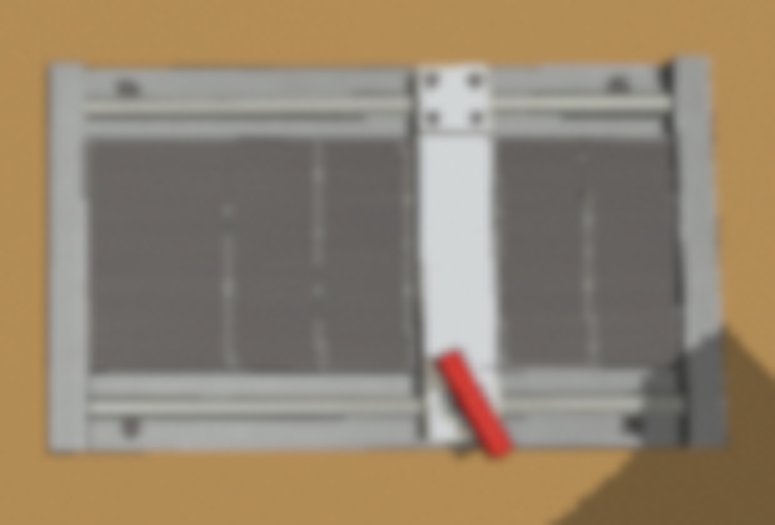

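View pics/topB.png

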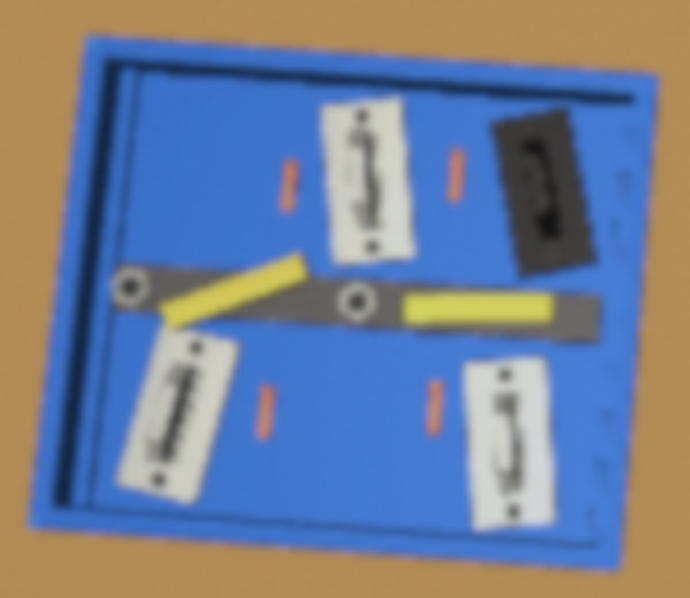

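The zoomed top view puts the fence at the right end (world -y), with the stop about 100 mm from it. The handle is about 20° counter-clockwise of world x, which is tight. The fixture axes match the world axes. I'll move over the handle.

```bash
python3 - <<'E'
from h import *
mv([.422,-.253,.18],109.6)
E
```

```text
shift [-0.877  0.697  0.198] turn [ 0.   -0.    0.04] mm [-263.   209.1   59.5] deg [ 0.  -0.   7.1]
```

```bash
python3 -m creep '[[1,-0.44,0.35,0.0,0,0,0.04],[1,-0.44,0.35,0.0,0,0,0.04],[1,-0.44,0.35,0.0,0,0,0.04],[1,-0.44,0.35,0.0,0,0,0.04],[1,-0.44,0.35,0.0,0,0,0.04]]'; python3 -c "
from h import *
st();mv([.422,-.253,.18],109.6)"
```

```text
time_s: 0.92
tcp_pos: [0.3535, -0.4004, 0.24]
ee_rot: [[-0.941, -0.339, 0.001], [-0.339, 0.941, 0.001], [-0.001, 0.001, -1.0]]
wrist_force: [-0.6, -0.8, -0.9]
gripper_width: 1.001
t 0.92 tcp [ 353.5 -400.4  240. ] yaw_y 109.8 tilt [0.001 0.001] F [-0.6 -0.8 -0.9] M [0.   0.12 0.05] g 1.001 j [-31.  13. -12.  -0. -65. -39.]
shift [-0.381  0.385  0.201] turn [0.    0.    0.001] mm [-114.3  115.4   60.3] deg [0.  0.1 0.2]
```

```bash
python3 -m creep '[[1,-0.38,0.385,0.2,0,0,0],[1,-0.38,0.385,0.2,0,0,0],[1,-0.38,0.385,0.2,0,0,0],[1,-0.38,0.385,0.2,0,0,0],[1,-0.38,0.385,0.2,0,0,0]]'; python3 - <<'E'
from h import *
st(); cw=cam("wrist"); im=r.capture("wrist"); cv2.imwrite("pics/w1.png",im)
for n,z in (("clamp_grip",.095),("stop_face",.043)):
    for o in r.outline_of("wrist",n)[:2]:
        v,u=np.nonzero(o["pixels"]); 
        w=p2w(cw,np.c_[u,v],z); (cx,cy),(a,b),th=cv2.minAreaRect((w[:,:2]*1000).astype(np.float32))
        print(n,"%.2f"%o["score"],"px",u.mean().round(),v.mean().round(),"c %.0f %.0f sz %.0f %.0f ang %.0f"%(cx,cy,a,b,th))
print(w2p(cw,[[.422,-.253,.095]]))
E
```

```text
time_s: 1.33
tcp_pos: [0.422, -0.2493, 0.1786]
ee_rot: [[-0.939, -0.343, -0.001], [-0.343, 0.939, 0.003], [0.0, 0.003, -1.0]]
wrist_force: [-0.5, 0.5, -0.8]
gripper_width: 1.003
t 1.33 tcp [ 422.  -249.3  178.6] yaw_y 110.0 tilt [-0.001  0.003] F [-0.5  0.5 -0.8] M [0.02 0.02 0.01] g 1.003 j [-12.  12. -23.  -0. -55. -58.]
clamp_grip 0.95 px 273.0 205.0 c 418 -251 sz 64 14 ang 29
stop_face 0.62 px 258.0 237.0 c 478 -247 sz 165 47 ang 0
[[269.85907705 210.56036064]]
```

View pics/w1.png

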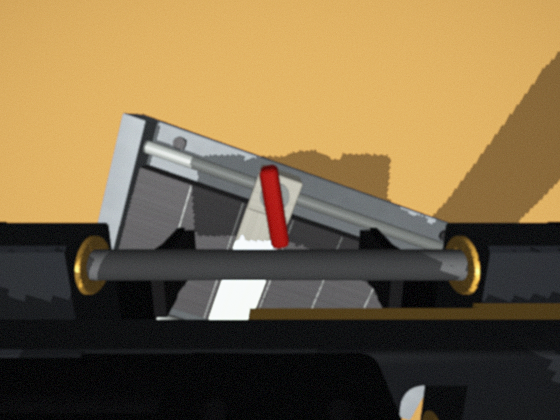

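The wrist view shows the red bar at (273,205), centred at (418,-251) and lying at 29°. I'll align the jaws and descend.

```bash
python3 -c "
from h import *
mv([.418,-.251,.080],119)"
```

```text
shift [0.011 0.009 0.334] turn [ 0.    0.   -0.05] mm [  3.4   2.8 100.3] deg [ 0.   0.1 -9. ]
```

```bash
python3 -m creep '[[0.7,0.011,0.009,0.12,0,0,-0.05],[0.7,0.011,0.009,0.22,0,0,-0.05],[0.6,0.011,0.009,0.334,0,0,-0.05],[0.6,0.011,0.009,0.334,0,0,-0.05],[0.4,0.011,0.009,0.334,0,0,-0.05]]'; python3 -m creep '[[0.3,0,0,0,0,0,0],[0.2,0,0,0,0,0,0],[0,0,0,0,0,0,0],[0,0,0,0,0,0,0],[0,0,0,0,0,0,0]]'; python3 -c "
from h import *
st()"
```

```text
time_s: 1.9
tcp_pos: [0.4173, -0.2522, 0.0797]
ee_rot: [[-0.876, -0.483, -0.002], [-0.483, 0.876, 0.001], [0.002, 0.002, -1.0]]
wrist_force: [0.1, -0.3, 1.6]
gripper_width: 0.706
time_s: 2.32
tcp_pos: [0.4178, -0.2524, 0.0808]
ee_rot: [[-0.876, -0.483, -0.0], [-0.483, 0.876, 0.0], [-0.0, 0.0, -1.0]]
wrist_force: [-0.5, -0.7, -0.0]
gripper_width: 0.325
t 2.32 tcp [ 417.8 -252.4   80.8] yaw_y 118.9 tilt [-0.  0.] F [-0.5 -0.7 -0. ] M [-0.04 -0.02  0.05] g 0.325 j [-12.  20. -30.  -0. -40. -49.]
```

```bash
python3 -m creep '[[0,0,0,0,0,0,0],[0,0,0,0,0,0,0],[0,0,0,0,0,0,0],[0,0,0,0,0,0,0]]'; python3 -m creep '[[0,0,0,0,0,0,-0.03],[0,0,0,0,0,0,-0.06],[0,0,0,0,0,0,-0.09],[0,0,0,0,0,0,-0.12],[0,0,0,0,0,0,-0.12]]';  python3 -c "
from h import *
st()"
```

```text
time_s: 2.65
tcp_pos: [0.4186, -0.253, 0.0814]
ee_rot: [[-0.875, -0.483, 0.002], [-0.483, 0.875, -0.001], [-0.001, -0.001, -1.0]]
wrist_force: [0.6, -4.8, 1.7]
gripper_width: 0.158
time_s: 3.07
tcp_pos: [0.4193, -0.2539, 0.0814]
ee_rot: [[-0.633, -0.774, 0.003], [-0.774, 0.633, -0.002], [-0.0, -0.004, -1.0]]
wrist_force: [1.4, -5.6, -3.4]
gripper_width: 0.158
t 3.07 tcp [ 419.3 -253.9   81.4] yaw_y 140.7 tilt [ 0.003 -0.002] F [ 1.4 -5.6 -3.4] M [-1.69 -0.24  0.1 ] g 0.158 j [-12.  20. -30.   0. -40. -27.]
```

```bash
for i in 1; do python3 -m creep '[[0,0,0,0,0,0,-0.036],[0,0,0,0,0,0,-0.072],[0,0,0,0,0,0,-0.108],[0,0,0,0,0,0,-0.144],[0,0,0,0,0,0,-0.18]]'; done;  python3 -m creep '[[0,0,0,0,0,0,-0.036],[0,0,0,0,0,0,-0.072],[0,0,0,0,0,0,-0.108],[0,0,0,0,0,0,-0.144],[0,0,0,0,0,0,-0.18]]'; python3 -c "
from h import *
st()"
```

```text
time_s: 3.48
tcp_pos: [0.4209, -0.2546, 0.0814]
ee_rot: [[-0.115, -0.993, 0.006], [-0.993, 0.115, -0.004], [0.003, -0.007, -1.0]]
wrist_force: [5.0, -6.0, -4.3]
gripper_width: 0.158
time_s: 3.9
tcp_pos: [0.4227, -0.2545, 0.0814]
ee_rot: [[0.44, -0.898, 0.01], [-0.898, -0.44, -0.004], [0.008, -0.007, -1.0]]
wrist_force: [5.6, 0.2, -4.6]
gripper_width: 0.156
t 3.90 tcp [ 422.7 -254.5   81.4] yaw_y -153.9 tilt [ 0.01  -0.004] F [ 5.6  0.2 -4.6] M [ 0.13 -1.04 -0.19] g 0.156 j [-12.  20. -30.   0. -40.  38.]
```

```bash
python3 -m creep '[[0,0,0,0,0,0,-0.036],[0,0,0,0,0,0,-0.072],[0,0,0,0,0,0,-0.108],[0,0,0,0,0,0,-0.144],[0,0,0,0,0,0,-0.18]]'; python3 -m creep '[[0,0,0,0,0,0,-0.036],[0,0,0,0,0,0,-0.072],[0,0,0,0,0,0,-0.108],[0,0,0,0,0,0,-0.144],[0,0,0,0,0,0,-0.16]]'; python3 -c "
from h import *
st()"
```

```text
time_s: 4.32
tcp_pos: [0.4241, -0.2536, 0.0813]
ee_rot: [[0.855, -0.519, 0.013], [-0.519, -0.855, -0.003], [0.012, -0.004, -1.0]]
wrist_force: [4.6, 4.1, -1.3]
gripper_width: 0.159
time_s: 4.73
tcp_pos: [0.4247, -0.253, 0.0813]
ee_rot: [[0.999, -0.039, 0.013], [-0.039, -0.999, -0.002], [0.013, 0.001, -1.0]]
wrist_force: [3.0, 2.2, -0.3]
gripper_width: 0.159
t 4.73 tcp [ 424.7 -253.    81.3] yaw_y -92.2 tilt [ 0.013 -0.002] F [ 3.   2.2 -0.3] M [ 0.57 -0.15 -0.19] g 0.159 j [-12.  20. -30.  -0. -40. 100.]
```

```bash
python3 -m creep '[[0,0,0,0,0,0,-0.02],[0,0,0,0,0,0,-0.03],[0,0,0,0,0,0,-0.03]]'; python3 -c "
from h import *
st()"
```

```text
time_s: 4.98
tcp_pos: [0.4247, -0.2527, 0.0813]
ee_rot: [[0.998, 0.054, 0.013], [0.054, -0.999, -0.001], [0.013, 0.002, -1.0]]
wrist_force: [0.5, -0.0, 1.6]
gripper_width: 0.162
t 4.98 tcp [ 424.7 -252.7   81.3] yaw_y -86.9 tilt [ 0.013 -0.001] F [ 0.5 -0.   1.6] M [ 0.06  0.15 -0.61] g 0.162 j [-12.  20. -30.  -0. -40. 105.]
```

```bash
python3 -m creep '[[0,0,-0.06,0,0,0,0],[0,0,-0.16,0,0,0,0],[0,0,-0.26,0,0,0,0],[0,0,-0.36,0,0,0,0],[0,0,-0.4,0,0,0,0]]'; python3 -m creep '[[0,0,0,0,0,0,0]]'; python3 -c "
from h import *
st();mv([.42,-.05,.2],-90)"
```

```text
time_s: 5.4
tcp_pos: [0.4231, -0.1303, 0.0814]
ee_rot: [[0.998, 0.054, 0.025], [0.054, -0.999, -0.0], [0.025, 0.001, -1.0]]
wrist_force: [12.3, -2.6, -14.2]
gripper_width: 0.157
time_s: 5.48
tcp_pos: [0.4234, -0.1282, 0.0812]
ee_rot: [[0.998, 0.055, 0.025], [0.055, -0.999, 0.001], [0.025, 0.001, -1.0]]
wrist_force: [-4.8, -2.3, 3.2]
gripper_width: 0.162
t 5.48 tcp [ 423.4 -128.2   81.2] yaw_y -86.9 tilt [0.025 0.001] F [-4.8 -2.3  3.2] M [-0.65  1.6  -0.51] g 0.162 j [  4.  15. -37.   0. -36.  89.]
shift [ 0.013 -0.261 -0.396] turn [ 0.    -0.008  0.017] mm [   3.9  -78.2 -118.8] deg [ 0.  -1.5  3.1]
```

```bash
python3 -m creep '[[0.5,0,0,0,0,0,0],[0.5,0,0,0,0,0,0],[0.5,0,0,0,0,0,0],[0.5,0,0,0,0,0,0]]'; python3 -m creep '[[0.5,0,0,-0.1,0,-0.008,0],[0.5,0,0,-0.2,0,-0.008,0],[0.5,0,0,-0.34,0,-0.008,0.017],[0.5,0,-0.1,-0.46,0,-0.008,0.017],[0.5,0.02,-0.24,-0.46,0,-0.008,0.017]]'; python3 - <<'E'
from h import *
st(); cw=cam("wrist"); im=r.capture("wrist"); cv2.imwrite("pics/w2.png",im)
im=r.capture("top"); cv2.imwrite("pics/t2.png",im[180:330,110:430].repeat(1,0)); cv2.imwrite("pics/t2.png",cv2.resize(im[190:320,120:425],None,fx=2.6,fy=2.6,interpolation=cv2.INTER_CUBIC))
E
```

```text
time_s: 5.82
tcp_pos: [0.4231, -0.1287, 0.0811]
ee_rot: [[0.998, 0.054, 0.025], [0.054, -0.999, 0.001], [0.025, 0.001, -1.0]]
wrist_force: [0.5, 0.8, 0.7]
gripper_width: 0.381
time_s: 6.23
tcp_pos: [0.4241, -0.0623, 0.2249]
ee_rot: [[1.0, -0.005, 0.012], [-0.005, -1.0, 0.0], [0.012, -0.0, -1.0]]
wrist_force: [1.2, 1.0, 0.6]
gripper_width: 0.5
t 6.23 tcp [424.1 -62.3 224.9] yaw_y -90.3 tilt [0.012 0.   ] F [1.2 1.  0.6] M [-0.05 -0.05 -0.07] g 0.500 j [ 14.   3. -27.   0. -59.  76.]
```

View pics/w2.png

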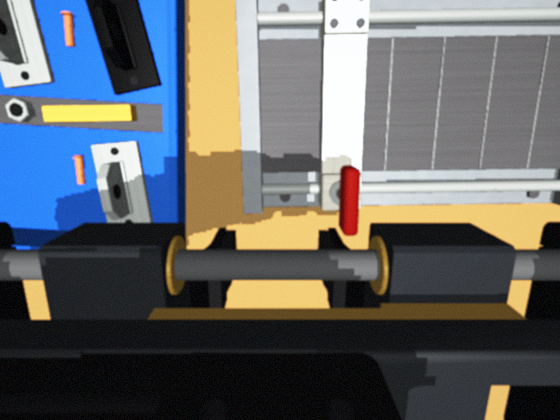

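View pics/t2.png

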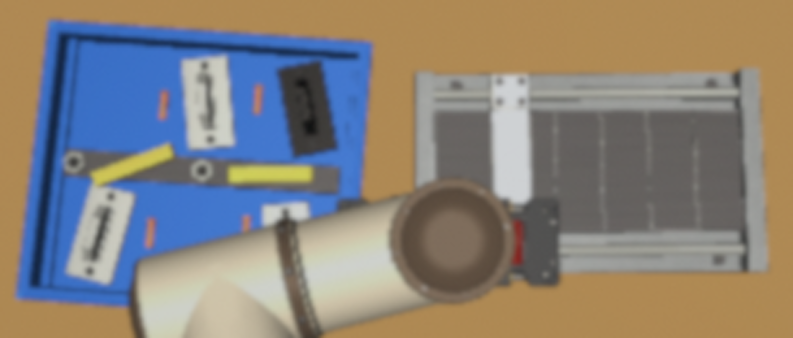

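The wrist view shows the handle along x at (349,200). The stop is back and the bed is clear. Next I'll look squarely at the bed and fence.

```bash
python3 -m creep '[[0.5,-0.02,0.14,-0.04,0,0,0],[0.5,-0.02,0.28,-0.08,0,0,0],[0.5,-0.02,0.42,-0.12,0,0,0],[0.5,-0.02,0.55,-0.16,0,0,0],[0.5,-0.02,0.66,-0.18,0,0,0]]';python3 -m creep '[[0.5,0,0.02,0,0,0,0]]'; python3 - <<'E'
from h import *
st(); cw=cam("wrist"); im=r.capture("wrist"); cv2.imwrite("pics/w3.png",cv2.resize(im[:240],None,fx=1.42,fy=1.42)); 
# rectified ortho at z=.030 1px=0.5mm, x up, y left
xs=np.arange(.60,.40,-.0005); ys=np.arange(-.02,-.42,-.0005)
Y,X=np.meshgrid(ys,xs); 
uv=w2p(cw,np.c_[X.ravel(),Y.ravel(),np.full(X.size,.030)]).reshape(X.shape+(2,)).astype(np.float32)
o=cv2.remap(im,uv[...,0],uv[...,1],cv2.INTER_LINEAR); cv2.imwrite("pics/o3.png",o)
E
```

```text
time_s: 6.75
tcp_pos: [0.417, -0.2588, 0.2759]
ee_rot: [[1.0, 0.004, 0.007], [0.004, -1.0, 0.001], [0.007, -0.001, -1.0]]
wrist_force: [0.7, 0.6, -0.2]
gripper_width: 0.5
time_s: 6.83
tcp_pos: [0.4168, -0.2697, 0.2765]
ee_rot: [[1.0, -0.001, 0.008], [-0.001, -1.0, -0.001], [0.008, 0.001, -1.0]]
wrist_force: [0.5, -0.7, 0.4]
gripper_width: 0.501
t 6.83 tcp [ 416.8 -269.7  276.5] yaw_y -90.1 tilt [ 0.008 -0.001] F [ 0.5 -0.7  0.4] M [-0.12  0.11 -0.03] g 0.501 j [-14.   8. -14.  -0. -68. 104.]
```

View pics/w3.png

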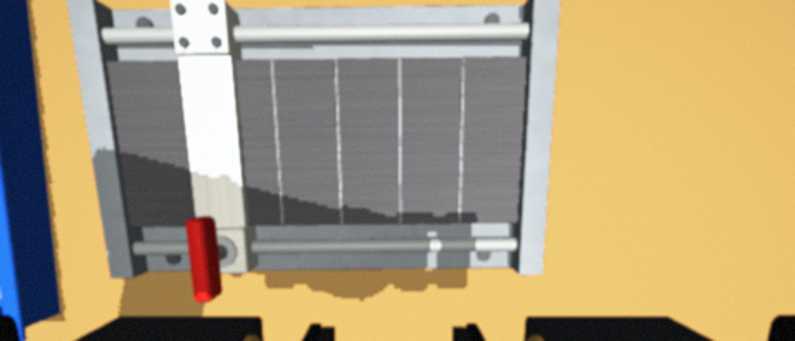

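View pics/o3.png

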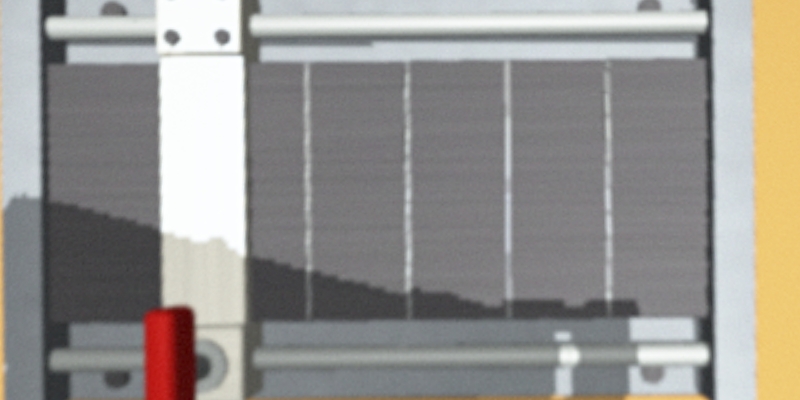

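The rectified view gives the fence face at about y=-0.374 m, the bed centre at x≈0.506 m at the fence, and a yaw of about +0.5°. Next I'll look over the bin.

```bash
python3 -m creep '[[0.5,-0.02,-0.14,0.02,0,0,0],[0.5,-0.06,-0.28,0.03,0,0,0],[0.5,-0.08,-0.42,0.03,0,0,0],[0.5,-0.1,-0.56,0.03,0,0,0],[0.5,-0.12,-0.7,0.03,0,0,0]]';python3 -m creep '[[0.5,-0.02,-0.14,-0.02,0,0,0],[0.5,-0.04,-0.28,-0.05,0,0,0],[0.5,-0.06,-0.42,-0.09,0,0,0],[0.5,-0.08,-0.56,-0.09,0,0,0],[0.5,-0.08,-0.7,-0.09,0,0,0]]';python3 -c "
from h import *
st();mv([.36,.2,.3],-90)"
```

```text
time_s: 7.3
tcp_pos: [0.3795, -0.0622, 0.2657]
ee_rot: [[1.0, -0.003, 0.005], [-0.003, -1.0, 0.001], [0.005, -0.001, -1.0]]
wrist_force: [2.0, 0.4, -0.9]
gripper_width: 0.501
time_s: 7.72
tcp_pos: [0.3545, 0.1419, 0.2932]
ee_rot: [[1.0, -0.003, 0.006], [-0.003, -1.0, 0.002], [0.006, -0.002, -1.0]]
wrist_force: [1.7, 0.3, -0.1]
gripper_width: 0.498
t 7.72 tcp [354.5 141.9 293.2] yaw_y -90.2 tilt [0.006 0.002] F [ 1.7  0.3 -0.1] M [-0.13 -0.07  0.02] g 0.498 j [ 47.  -5. -25.   0. -70.  43.]
shift [ 0.018 -0.194 -0.022] turn [-0.001 -0.002 -0.001] mm [  5.3 -58.1  -6.7] deg [-0.1 -0.3 -0.2]
```

```bash
python3 -m creep '[[0.5,0.02,-0.1,-0.02,0,0,0],[0.5,0.02,-0.19,-0.02,0,0,0],[0.5,0.02,-0.19,-0.02,0,0,0]]'; cat > look.py <<'E'
from h import *
import sys
# usage: look.py name z  -> outlines of plates at base-top plane z
name,z=sys.argv[1],float(sys.argv[2]); tg=sys.argv[3:] or ["plate1"]
st(); c=cam("wrist"); im=r.capture("wrist"); cv2.imwrite(f"pics/{name}.png",cv2.resize(im[:250],None,fx=1.42,fy=1.42))
for n in tg:
    for o in r.outline_of("wrist",n)[:5]:
        v,u=np.nonzero(o["pixels"])
        if len(u)<20: continue
        w=p2w(c,np.c_[u,v],z)[:,:2]*1000
        (cx,cy),(a,b),th=cv2.minAreaRect(w.astype(np.float32))
        print(n,"%.2f"%o["score"],"px",u.mean().round(),v.mean().round(),"c %.1f %.1f sz %.0f %.0f ang %.1f"%(cx,cy,a,b,th))
E
python3 look.py w4 0.013 plate1 bar1 black1
```

```text
time_s: 7.97
tcp_pos: [0.3605, 0.2024, 0.2986]
ee_rot: [[1.0, 0.001, 0.005], [0.001, -1.0, 0.002], [0.005, -0.002, -1.0]]
wrist_force: [-0.2, -0.8, 0.5]
gripper_width: 0.5
t 7.97 tcp [360.5 202.4 298.6] yaw_y -89.9 tilt [0.005 0.002] F [-0.2 -0.8  0.5] M [-0.16  0.16 -0.03] g 0.500 j [ 52.  -2. -21.   0. -71.  38.]
plate1 0.89 px 278.0 17.0 c 548.0 201.6 sz 41 51 ang 5.3
plate1 0.88 px 190.0 111.0 c 436.7 316.0 sz 51 101 ang 76.0
plate1 0.63 px 346.0 125.0 c 420.0 113.8 sz 100 52 ang 4.7
bar1 0.97 px 335.0 58.0 c 502.5 131.1 sz 20 94 ang 1.4
bar1 0.78 px 212.0 49.0 c 511.9 284.7 sz 20 93 ang 21.6
black1 0.73 px 370.0 19.0 c 546.7 91.9 sz 48 52 ang 9.3
```

View pics/w4.png

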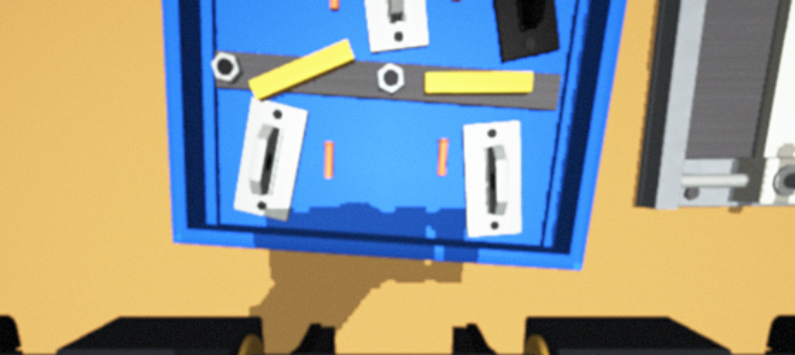

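The wrist view shows plate C at (492,180), plate B at (268,160) and plate A at the top. The bars do not cover any plate base. I'll take C first.

```bash
python3 -c "
from h import *
mv([.420,.1138,.12],94.7)"
```

```text
shift [0.198 0.28  0.596] turn [-0.    -0.001 -0.027] mm [ 59.3  84.1 178.9] deg [-0.  -0.3 -4.9]
```

```bash
python3 -m creep '[[0.5,0.03,0.05,0.12,0,0,-0.027],[0.5,0.08,0.1,0.24,0,0,-0.027],[0.5,0.13,0.16,0.36,0,0,-0.027],[0.5,0.17,0.23,0.47,0,0,-0.027],[0.5,0.198,0.28,0.58,0,0,-0.027]]'; python3 look.py w5 0.013; python3 -c "
from h import *
mv([.420,.1138,.037],94.7)"
```

```text
time_s: 8.58
tcp_pos: [0.4202, 0.1112, 0.1238]
ee_rot: [[0.997, 0.079, 0.005], [0.079, -0.997, 0.001], [0.005, -0.001, -1.0]]
wrist_force: [1.0, 0.9, -0.1]
gripper_width: 0.499
t 8.58 tcp [420.2 111.2 123.8] yaw_y -85.5 tilt [0.005 0.001] F [ 1.   0.9 -0.1] M [-0.05  0.08 -0.02] g 0.499 j [ 36.  11. -35.   0. -44.  58.]
plate1 0.92 px 30.0 159.0 c 436.3 312.6 sz 51 101 ang 77.3
plate1 0.74 px 168.0 25.0 c 545.0 200.6 sz 35 51 ang 5.5
plate1 0.65 px 275.0 194.0 c 425.3 113.9 sz 88 51 ang 4.6
plate1 0.49 px 552.0 213.0 c 429.7 -113.2 sz 12 14 ang 4.5
plate1 0.18 px 507.0 124.0 c 489.0 -64.4 sz 187 102 ang 4.5
shift [ 0.014 -0.017  0.277] turn [ 0.002  0.002 -0.002] mm [ 4.1 -5.2 83. ] deg [ 0.3  0.4 -0.4]
```

View pics/w5.png

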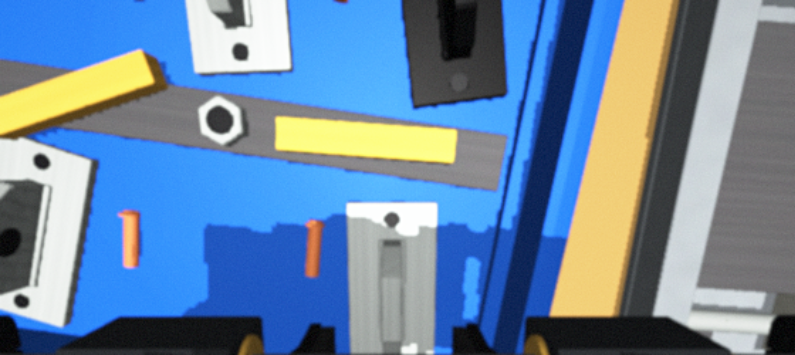

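The plate and lug at px (391,290) are between the fingers. I'll descend and grip.

```bash
python3 -m creep '[[0.4,0.003,-0.01,0.1,0.002,0.002,0],[0.4,0.004,-0.012,0.2,0.002,0.002,0],[0.4,0.004,-0.013,0.27,0.002,0.002,0],[0.4,0.004,-0.013,0.277,0.002,0.002,0]]'; python3 -c "
from h import *
st()"; python3 -m creep '[[0.2,0,0,0,0,0,0],[0.0,0,0,0,0,0,0],[0,0,0,0,0,0,0],[0,0,0,0,0,0,0],[0,0,0,0,0,0,0]]'; python3 -c "
from h import *
st()"
```

```text
time_s: 9.02
tcp_pos: [0.4156, 0.1109, 0.0352]
ee_rot: [[0.997, 0.073, -0.005], [0.073, -0.997, -0.002], [-0.005, 0.002, -1.0]]
wrist_force: [0.4, -0.7, -0.6]
gripper_width: 0.406
t 9.02 tcp [415.6 110.9  35.2] yaw_y -85.8 tilt [-0.005 -0.002] F [ 0.4 -0.7 -0.6] M [-0.14  0.18 -0.02] g 0.406 j [ 37.  20. -40.  -0. -30.  58.]
time_s: 9.43
tcp_pos: [0.4165, 0.1116, 0.0365]
ee_rot: [[0.997, 0.074, -0.002], [0.074, -0.997, -0.0], [-0.002, 0.0, -1.0]]
wrist_force: [0.1, 1.0, 4.4]
gripper_width: 0.115
t 9.43 tcp [416.5 111.6  36.5] yaw_y -85.8 tilt [-0.002 -0.   ] F [0.1 1.  4.4] M [-0.04  0.43  0.06] g 0.115 j [ 37.  20. -40.  -0. -30.  58.]
```

```bash
python3 -m creep '[[0,0,0,0,0,0,0],[0,0,0,-0.05,0,0,0],[0,0,0,-0.15,0,0,0],[0,0,0,-0.28,0,0,0],[0,0,0,-0.4,0,0,0]]'; python3 -c "
from h import *
st();mv([.5025,-.346,.16],-89.5)"
```

```text
time_s: 9.85
tcp_pos: [0.4154, 0.1109, 0.1573]
ee_rot: [[0.997, 0.073, -0.005], [0.073, -0.997, -0.002], [-0.005, 0.001, -1.0]]
wrist_force: [1.4, 2.1, -5.0]
gripper_width: 0.111
t 9.85 tcp [415.4 110.9 157.3] yaw_y -85.8 tilt [-0.005 -0.002] F [ 1.4  2.1 -5. ] M [ 0.05 -0.2   0.02] g 0.111 j [ 37.   8. -32.  -0. -50.  58.]
shift [ 0.178  1.54  -0.008] turn [0.    0.002 0.021] mm [ 53.4 462.   -2.3] deg [0.1 0.3 3.7]
```

```bash
python3 -m creep '[[0,0.01,0.1,-0.01,0,0,0.02],[0,0.03,0.23,-0.01,0,0.002,0.02],[0,0.05,0.36,-0.01,0,0.002,0.02],[0,0.06,0.49,-0.01,0,0.002,0.02],[0,0.07,0.62,-0.01,0,0.002,0.02]]'; python3 -m creep '[[0,0.02,0.13,0,0,0,0],[0,0.03,0.26,0,0,0,0],[0,0.05,0.39,0,0,0,0],[0,0.06,0.52,0,0,0,0],[0,0.07,0.65,0,0,0,0]]'; python3 -c "
from h import *
st();mv([.5025,-.346,.09],-89.5)"
```

```text
time_s: 10.27
tcp_pos: [0.4488, -0.0747, 0.16]
ee_rot: [[1.0, 0.011, -0.0], [0.011, -1.0, -0.001], [-0.0, 0.001, -1.0]]
wrist_force: [0.3, 1.4, -3.8]
gripper_width: 0.109
time_s: 10.68
tcp_pos: [0.4706, -0.271, 0.1592]
ee_rot: [[1.0, 0.01, -0.002], [0.01, -1.0, 0.001], [-0.002, -0.001, -1.0]]
wrist_force: [0.7, 1.4, -4.3]
gripper_width: 0.111
t 10.68 tcp [ 470.6 -271.   159.2] yaw_y -89.4 tilt [-0.002  0.001] F [ 0.7  1.4 -4.3] M [-0.02  0.01  0.02] g 0.111 j [-13.  18. -18.  -0. -54. 103.]
shift [0.104 0.251 0.23 ] turn [-0.     0.001  0.   ] mm [31.3 75.4 69.1] deg [-0.   0.1  0.1]
```

```bash
python3 -m creep '[[0,0.05,0.12,0,0,0,0],[0,0.1,0.25,0.02,0,0,0],[0,0.104,0.251,0.1,0,0,0],[0,0.104,0.251,0.2,0,0,0],[0,0.104,0.251,0.22,0,0,0]]'; python3 -c "
from h import *
st();mv([.5025,-.346,.063],-89.5)"; python3 look.py w6 0.068
```

```text
time_s: 11.1
tcp_pos: [0.4977, -0.3444, 0.0865]
ee_rot: [[1.0, 0.006, -0.014], [0.006, -1.0, 0.008], [-0.014, -0.008, -1.0]]
wrist_force: [-2.0, 1.4, -6.3]
gripper_width: 0.114
t 11.10 tcp [ 497.7 -344.4   86.5] yaw_y -89.7 tilt [-0.014  0.008] F [-2.   1.4 -6.3] M [ 0.11  0.61 -0.02] g 0.114 j [-19.  29. -13.  -0. -49. 110.]
shift [0.017 0.006 0.078] turn [-0.002  0.005 -0.001] mm [ 5.2  1.8 23.4] deg [-0.4  0.8 -0.2]
t 11.10 tcp [ 497.7 -344.4   86.5] yaw_y -89.7 tilt [-0.014  0.008] F [-2.   1.4 -6.3] M [ 0.11  0.61 -0.02] g 0.114 j [-19.  29. -13.  -0. -49. 110.]
plate1 0.68 px 276.0 196.0 c 505.2 -342.5 sz 92 48 ang 0.6
```

View pics/w6.png

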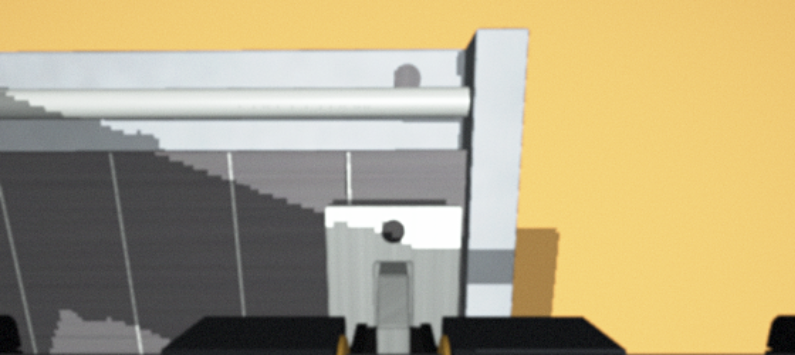

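```bash
python3 -m creep '[[0,0.012,0.004,0.03,-0.002,0.003,0],[0,0.014,0.005,0.05,-0.002,0.003,0],[0,0.014,0.005,0.06,-0.002,0.003,0],[0,0.014,0.005,0.06,-0.002,0.003,0],[0,0.014,0.005,0.06,-0.002,0.003,0]]'; python3 look.py w7 0.045; python3 -c "
from h import *
mv([.5025,-.346,.062],-89.5)"
```

```text
time_s: 11.62
tcp_pos: [0.5044, -0.3462, 0.0732]
ee_rot: [[1.0, 0.01, 0.001], [0.01, -1.0, -0.003], [0.001, 0.003, -1.0]]
wrist_force: [0.1, 0.1, -4.5]
gripper_width: 0.112
t 11.62 tcp [ 504.4 -346.2   73.2] yaw_y -89.4 tilt [ 0.001 -0.003] F [ 0.1  0.1 -4.5] M [-0.08  0.14 -0.01] g 0.112 j [-19.  30. -13.   0. -47. 110.]
plate1 0.87 px 277.0 195.0 c 509.2 -344.6 sz 97 51 ang 0.5
shift [-0.007 -0.002  0.037] turn [ 0.001 -0.     0.   ] mm [-2.  -0.5 11.2] deg [ 0.2 -0.1  0.1]
```

View pics/w7.png

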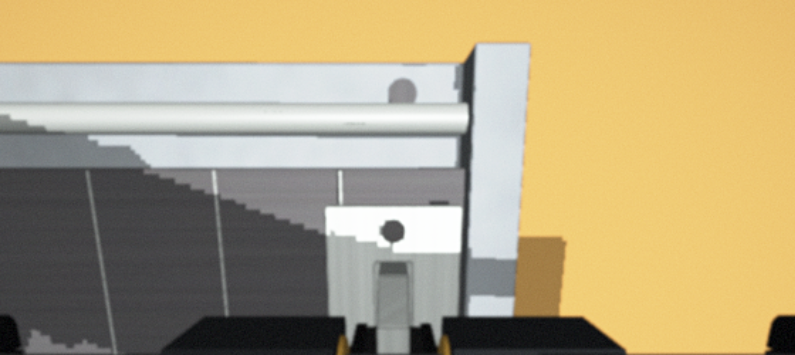

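```bash
python3 -m creep '[[0,-0.007,-0.002,0.015,0,0,0],[0,-0.007,-0.002,0.025,0,0,0],[0,-0.007,-0.002,0.033,0,0,0],[0,-0.007,-0.002,0.036,0,0,0],[0,-0.007,-0.002,0.037,0,0,0]]'; python3 -c "
from h import *
st();mv([.5025,-.346,.062],-89.5)"
```

```text
time_s: 12.13
tcp_pos: [0.5021, -0.3458, 0.0618]
ee_rot: [[1.0, 0.01, 0.0], [0.01, -1.0, -0.003], [0.0, 0.003, -1.0]]
wrist_force: [0.1, -0.1, -3.4]
gripper_width: 0.109
t 12.13 tcp [ 502.1 -345.8   61.8] yaw_y -89.4 tilt [ 0.    -0.003] F [ 0.1 -0.1 -3.4] M [-0.04  0.29 -0.01] g 0.109 j [-19.  31. -14.   0. -45. 110.]
shift [ 0.001  0.001 -0.001] turn [ 0.001 -0.     0.   ] mm [ 0.4  0.2 -0.2] deg [ 0.2 -0.   0.1]
```

```bash
python3 -m creep '[[0,0,0,0.004,0,0,0],[0,0,0,0.007,0,0,0]]'; python3 -m creep '[[0.1,0,0,0.000,0,0,0],[0.3,0,0,0,0,0,0],[0.3,0,0,0,0,0,0],[0.3,0,0,0,0,0,0]]';python3 -c "
from h import *
st()"
```

```text
time_s: 12.3
tcp_pos: [0.5022, -0.3459, 0.0616]
ee_rot: [[1.0, 0.01, -0.0], [0.01, -1.0, -0.003], [-0.0, 0.003, -1.0]]
wrist_force: [-4.8, 5.0, 10.5]
gripper_width: 0.114
time_s: 12.63
tcp_pos: [0.5029, -0.3463, 0.0622]
ee_rot: [[1.0, 0.011, 0.002], [0.011, -1.0, -0.004], [0.002, 0.005, -1.0]]
wrist_force: [-0.2, -1.1, 0.2]
gripper_width: 0.252
t 12.63 tcp [ 502.9 -346.3   62.2] yaw_y -89.4 tilt [ 0.002 -0.004] F [-0.2 -1.1  0.2] M [-0.15  0.14 -0.01] g 0.252 j [-19.  31. -14.   0. -45. 110.]
```

```bash
python3 -m creep '[[0.3,0,0,-0.08,0,0,0],[0.3,0,0,-0.18,0,0,0],[0.3,0,0,-0.32,0,0,0],[0.4,-0.13,-0.02,-0.44,0,0,0],[0.4,-0.26,-0.04,-0.5,0,0,0]]';python3 -m creep '[[0.4,0,0,-0.08,0,0,0]]'; python3 look.py w8 0.038
```

```text
time_s: 13.05
tcp_pos: [0.4385, -0.3373, 0.2092]
ee_rot: [[1.0, 0.013, 0.008], [0.013, -1.0, -0.008], [0.007, 0.008, -1.0]]
wrist_force: [-0.4, 0.9, -0.2]
gripper_width: 0.37
time_s: 13.13
tcp_pos: [0.4306, -0.3345, 0.2318]
ee_rot: [[1.0, 0.01, -0.001], [0.01, -1.0, -0.003], [-0.001, 0.003, -1.0]]
wrist_force: [0.2, 0.2, -1.3]
gripper_width: 0.385
t 13.13 tcp [ 430.6 -334.5  231.8] yaw_y -89.4 tilt [-0.001 -0.003] F [ 0.2  0.2 -1.3] M [ 0.01  0.17 -0.02] g 0.385 j [-21.  15. -12.   0. -64. 111.]
plate1 0.59 px 288.0 108.0 c 505.9 -344.4 sz 99 50 ang 0.7
plate1 0.58 px 68.0 115.0 c 486.4 -120.2 sz 81 235 ang 88.0
```

View pics/w8.png

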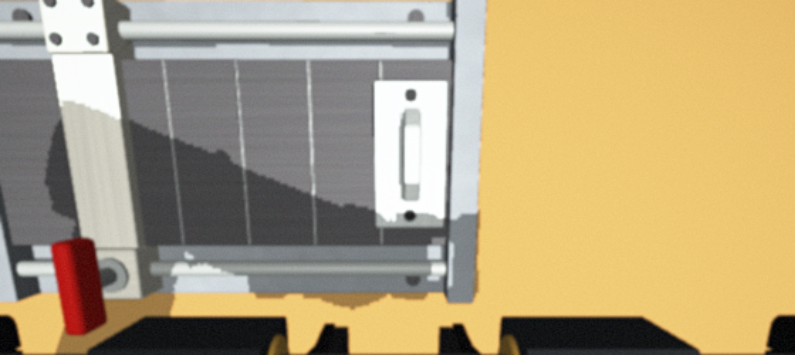

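The plate at px (411,155) is flat, centred across the bed, and close to the fence. Next I'll go back for plate B.

```bash
python3 -m creep '[[0.4,-0.02,-0.13,-0.01,0,0,0],[0.4,-0.06,-0.27,-0.01,0,0,0],[0.4,-0.1,-0.41,-0.01,0,0,0],[0.4,-0.13,-0.55,-0.01,0,0,0],[0.4,-0.16,-0.69,-0.01,0,0,0]]'; python3 -m creep '[[0.4,0,-0.13,-0.01,0,0,0],[0.4,0,-0.27,-0.01,0,0,0],[0.4,0,-0.41,-0.01,0,0,0],[0.4,0,-0.55,-0.01,0,0,0],[0.4,0,-0.69,-0.01,0,0,0]]'; python3 -m creep '[[0.4,0,-0.13,-0.01,0,0,0],[0.4,0,-0.27,-0.01,0,0,0],[0.4,0,-0.36,-0.01,0,0,0],[0.4,0,-0.4,-0.01,0,0,0],[0.4,0,-0.4,-0.01,0,0,0]]'; python3 look.py w9 0.013 plate1 bar1
```

```text
time_s: 13.65
tcp_pos: [0.3893, -0.1372, 0.238]
ee_rot: [[1.0, 0.012, 0.018], [0.012, -1.0, -0.014], [0.018, 0.014, -1.0]]
wrist_force: [1.1, 2.2, -0.1]
gripper_width: 0.401
time_s: 14.07
tcp_pos: [0.3866, 0.0706, 0.2386]
ee_rot: [[1.0, 0.012, 0.02], [0.012, -1.0, -0.013], [0.02, 0.013, -1.0]]
wrist_force: [1.0, -0.6, 0.1]
gripper_width: 0.403
time_s: 14.48
tcp_pos: [0.3854, 0.193, 0.2397]
ee_rot: [[1.0, 0.016, 0.02], [0.016, -1.0, -0.013], [0.02, 0.013, -1.0]]
wrist_force: [-0.0, -1.1, -0.5]
gripper_width: 0.399
t 14.48 tcp [385.4 193.  239.7] yaw_y -89.1 tilt [ 0.02  -0.013] F [-0.  -1.1 -0.5] M [-0.11  0.17 -0.05] g 0.399 j [ 49.   2. -26.   2. -62.  41.]
plate1 0.86 px 167.0 134.0 c 436.7 316.0 sz 51 100 ang 76.3
plate1 0.82 px 268.0 24.0 c 552.4 202.2 sz 49 52 ang 3.8
bar1 0.93 px 192.0 65.0 c 511.1 284.7 sz 20 93 ang 20.9
bar1 0.79 px 333.0 77.0 c 502.3 130.6 sz 20 94 ang 0.9
```

View pics/w9.png

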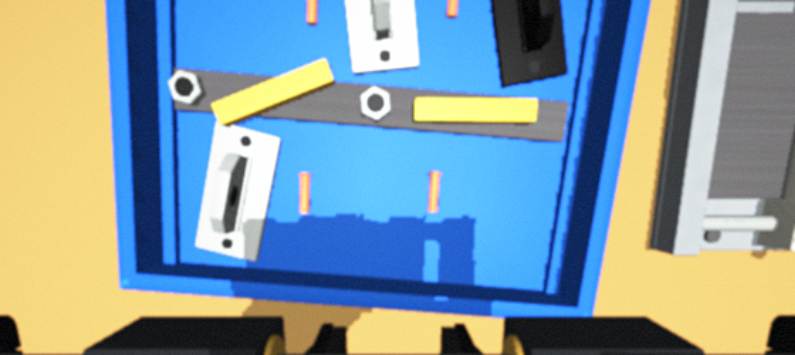

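Plate B is at px (235,195), and its top edge just reaches the tilted bar. I'll approach it.

```bash
python3 -c "
from h import *
mv([.4367,.316,.12],-103.8)"
```

```text
shift [ 0.17  -0.424  0.396] turn [ 0.004 -0.007  0.08 ] mm [  50.9 -127.3  118.9] deg [ 0.7 -1.2 14.5]
```

```bash
python3 -m creep '[[0.32,0.03,-0.1,0.06,0.004,-0.007,0.02],[0.32,0.07,-0.21,0.14,0.004,-0.007,0.05],[0.32,0.12,-0.32,0.24,0.004,-0.007,0.08],[0.32,0.17,-0.424,0.35,0.004,-0.007,0.08],[0.32,0.17,-0.424,0.4,0.004,-0.007,0.08]]';  python3 -m creep '[[0.32,0,0,0,0,0,0]]'; python3 look.py w10 0.013; python3 -c "
from h import *
mv([.4367,.316,.0365],-103.8)"
```

```text
time_s: 15.05
tcp_pos: [0.4391, 0.3175, 0.1173]
ee_rot: [[0.971, -0.238, 0.001], [-0.238, -0.971, 0.002], [0.0, -0.002, -1.0]]
wrist_force: [0.9, -0.4, 0.6]
gripper_width: 0.319
time_s: 15.13
tcp_pos: [0.4383, 0.3155, 0.1124]
ee_rot: [[0.971, -0.241, -0.006], [-0.241, -0.971, -0.004], [-0.005, 0.006, -1.0]]
wrist_force: [-1.3, -0.1, -1.0]
gripper_width: 0.315
t 15.13 tcp [438.3 315.5 112.4] yaw_y -103.9 tilt [-0.006 -0.004] F [-1.3 -0.1 -1. ] M [-0.19  0.19 -0.03] g 0.315 j [ 53.  21. -21.  -0. -48.  23.]
plate1 0.90 px 277.0 194.0 c 443.9 315.0 sz 50 85 ang 76.0
plate1 0.56 px 397.0 22.0 c 547.8 202.6 sz 38 52 ang 6.0
shift [-0.009  0.002  0.267] turn [ 0.  0. -0.] mm [-2.6  0.5 80.1] deg [ 0.   0.  -0.1]
```

View pics/w10.png

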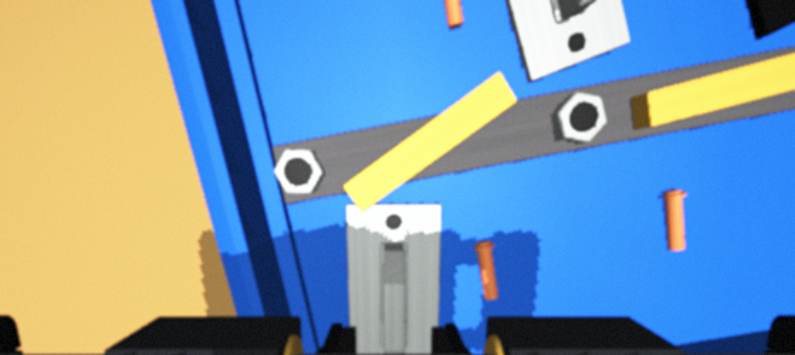

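```bash
python3 -m creep '[[0.32,-0.009,0.002,0.1,0,0,0],[0.32,-0.009,0.002,0.2,0,0,0],[0.32,-0.009,0.002,0.25,0,0,0],[0.32,-0.009,0.002,0.267,0,0,0]]'; python3 -m creep '[[0.2,0,0,0,0,0,0],[0.0,0,0,0,0,0,0],[0,0,0,0,0,0,0],[0,0,0,0,0,0,0],[0,0,0,0,0,0,0]]'; python3 -c "
from h import *
st()"
```

```text
time_s: 15.57
tcp_pos: [0.4362, 0.314, 0.0364]
ee_rot: [[0.97, -0.242, -0.002], [-0.242, -0.97, -0.001], [-0.002, 0.002, -1.0]]
wrist_force: [0.2, -0.3, -0.7]
gripper_width: 0.317
time_s: 15.98
tcp_pos: [0.4372, 0.315, 0.0384]
ee_rot: [[0.971, -0.241, 0.001], [-0.241, -0.971, 0.001], [0.0, -0.002, -1.0]]
wrist_force: [-1.0, -0.6, 6.7]
gripper_width: 0.112
t 15.98 tcp [437.2 315.   38.4] yaw_y -103.9 tilt [0.001 0.001] F [-1.  -0.6  6.7] M [-0.26  0.31 -0.01] g 0.112 j [ 53.  27. -25.  -0. -37.  23.]
```

```bash
python3 -m creep '[[0,-0.01,0,-0.004,0,0,0],[0,-0.02,0,-0.01,0,0,0],[0,-0.02,0,-0.06,0,0,0],[0,-0.02,0,-0.2,0,0,0],[0,-0.02,0,-0.36,0,0,0]]'; python3 look.py w11 0.013 bar1; python3 -c "
from h import *
mv([.506,-.293,.16],-89.5)"
```

```text
time_s: 16.4
tcp_pos: [0.4296, 0.3146, 0.1383]
ee_rot: [[0.97, -0.241, -0.004], [-0.241, -0.97, -0.004], [-0.003, 0.005, -1.0]]
wrist_force: [1.1, 1.7, -5.7]
gripper_width: 0.113
t 16.40 tcp [429.6 314.6 138.3] yaw_y -104.0 tilt [-0.004 -0.004] F [ 1.1  1.7 -5.7] M [ 0.21 -0.04  0.  ] g 0.113 j [ 54.  19. -20.  -0. -51.  22.]
bar1 0.58 px 493.0 53.0 c 500.2 125.6 sz 17 102 ang 0.3
shift [ 0.721  1.925 -0.067] turn [-0.004 -0.003 -0.08 ] mm [216.4 577.6 -20.1] deg [ -0.8  -0.5 -14.3]
```

View pics/w11.png

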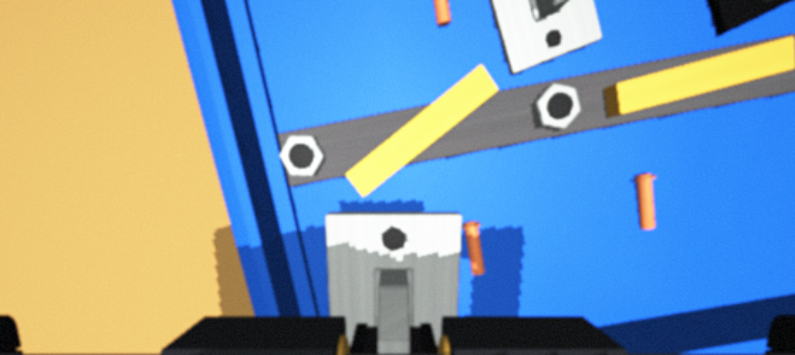

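Plate B is lifted and the bar did not move. I'll carry the plate to the fixture.

```bash
python3 -m creep '[[0,0.03,0.08,-0.07,0,0,-0.02],[0,0.08,0.2,-0.08,0,0,-0.04],[0,0.13,0.34,-0.08,-0.004,-0.003,-0.08],[0,0.18,0.47,-0.08,-0.004,-0.003,-0.08],[0,0.22,0.59,-0.08,-0.004,-0.003,-0.08]]'; python3 -m creep '[[0,0.01,0.13,0,0,0,0],[0,0.02,0.26,0,0,0,0],[0,0.03,0.39,0,0,0,0],[0,0.04,0.52,0,0,0,0],[0,0.05,0.65,0,0,0,0]]';  python3 -c "
from h import *
st();mv([.506,-.2914,.12],-89.5)"
```

```text
time_s: 16.92
tcp_pos: [0.4543, 0.1312, 0.1673]
ee_rot: [[1.0, 0.011, -0.002], [0.011, -1.0, 0.0], [-0.002, -0.0, -1.0]]
wrist_force: [0.0, 0.6, -4.9]
gripper_width: 0.111
time_s: 17.33
tcp_pos: [0.4698, -0.0653, 0.1661]
ee_rot: [[1.0, 0.011, -0.005], [0.011, -1.0, 0.0], [-0.005, -0.001, -1.0]]
wrist_force: [1.8, 0.8, -4.0]
gripper_width: 0.112
t 17.33 tcp [469.8 -65.3 166.1] yaw_y -89.4 tilt [-0.005  0.   ] F [ 1.8  0.8 -4. ] M [-0.02 -0.05  0.03] g 0.112 j [ 12.  12. -26.  -0. -53.  79.]
shift [0.113 0.755 0.153] turn [-0.     0.001  0.001] mm [ 33.9 226.6  45.8] deg [-0.   0.3  0.1]
```

```bash
python3 -m creep '[[0,0.02,0.13,0,0,0,0],[0,0.05,0.27,0,0,0,0],[0,0.07,0.41,0,0,0,0],[0,0.09,0.55,0,0,0,0],[0,0.11,0.69,0.05,0,0,0]]'; python3 -m creep '[[0,0.01,0.05,0.15,0,0,0],[0,0.01,0.07,0.26,0,0,0],[0,0.01,0.07,0.26,0,0,0],[0,0.01,0.07,0.26,0,0,0]]';  python3 look.py w12 0.050; python3 -c "
from h import *
mv([.5065,-.2914,.063],-89.5)"
```

```text
time_s: 17.75
tcp_pos: [0.5049, -0.2684, 0.1536]
ee_rot: [[1.0, 0.011, -0.002], [0.011, -1.0, -0.0], [-0.002, 0.0, -1.0]]
wrist_force: [3.0, 1.2, -3.5]
gripper_width: 0.106
time_s: 18.08
tcp_pos: [0.5053, -0.2888, 0.0722]
ee_rot: [[1.0, 0.01, -0.01], [0.01, -1.0, 0.002], [-0.01, -0.002, -1.0]]
wrist_force: [-0.0, 0.2, -3.2]
gripper_width: 0.109
t 18.08 tcp [ 505.3 -288.8   72.2] yaw_y -89.4 tilt [-0.01   0.002] F [-0.   0.2 -3.2] M [-0.1   0.07 -0.03] g 0.109 j [-14.  28. -17.   0. -46. 104.]
plate1 0.80 px 276.0 199.0 c 510.2 -287.1 sz 92 50 ang 0.6
plate1 0.73 px 377.0 184.0 c 536.1 -339.6 sz 42 48 ang 0.6
shift [-0.008  0.008  0.046] turn [0.    0.    0.001] mm [-2.3  2.3 13.7] deg [0.1 0.  0.2]
```

View pics/w12.png

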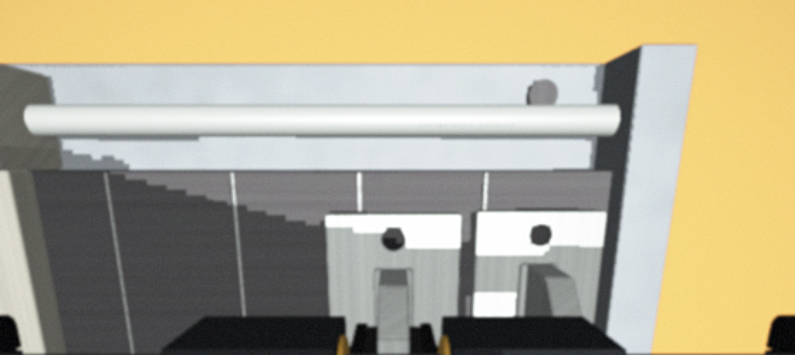

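```bash
python3 -m creep '[[0,-0.008,0.008,0.01,0,0,0],[0,-0.008,0.008,0.02,0,0,0],[0,-0.008,0.008,0.03,0,0,0],[0,-0.008,0.008,0.036,0,0,0],[0,-0.008,0.008,0.036,0,0,0]]'; python3 -c "
from h import *
st();mv([.5065,-.2914,.063],-89.5)"
```

```text
time_s: 18.6
tcp_pos: [0.5062, -0.2911, 0.066]
ee_rot: [[1.0, 0.013, -0.0], [0.013, -1.0, -0.001], [-0.0, 0.001, -1.0]]
wrist_force: [-1.1, -0.0, -4.9]
gripper_width: 0.113
t 18.60 tcp [ 506.2 -291.1   66. ] yaw_y -89.3 tilt [-0.    -0.001] F [-1.1 -0.  -4.9] M [-0.1   0.16 -0.05] g 0.113 j [-14.  28. -18.   0. -44. 105.]
shift [0.001 0.001 0.01 ] turn [0.    0.    0.001] mm [0.3 0.3 3. ] deg [0.  0.  0.2]
```

```bash
python3 -m creep '[[0,0,0.001,0.005,0,0,0],[0,0,0.001,0.009,0,0,0],[0,0,0.001,0.012,0,0,0]]'; python3 -m creep '[[0,0,0,0.003,0,0,0],[0,0,0,0.003,0,0,0]]'
```

```text
time_s: 18.85
tcp_pos: [0.5075, -0.2915, 0.0637]
ee_rot: [[1.0, 0.014, 0.002], [0.014, -1.0, -0.002], [0.002, 0.002, -1.0]]
wrist_force: [0.6, 3.3, 3.6]
gripper_width: 0.111
time_s: 19.02
tcp_pos: [0.5075, -0.2915, 0.0636]
ee_rot: [[1.0, 0.014, 0.002], [0.014, -1.0, -0.002], [0.002, 0.002, -1.0]]
wrist_force: [0.0, 3.0, 5.5]
gripper_width: 0.113
```

Contact is at the expected height. I'll release, rise and look.

```bash
python3 -m creep '[[0.1,0,0,0,0,0,0],[0.3,0,0,0,0,0,0],[0.3,0,0,0,0,0,0],[0.3,0,0,0,0,0,0]]'; python3 -m creep '[[0.3,0,0,-0.08,0,0,0],[0.3,0,0,-0.18,0,0,0],[0.3,0,0,-0.32,0,0,0],[0.4,-0.13,-0.02,-0.44,0,0,0],[0.4,-0.26,-0.04,-0.5,0,0,0]]';python3 -m creep '[[0.4,0,0,-0.08,0,0,0]]'; python3 look.py w13 0.038
```

```text
time_s: 19.35
tcp_pos: [0.5078, -0.2918, 0.0635]
ee_rot: [[1.0, 0.014, 0.003], [0.014, -1.0, -0.002], [0.003, 0.002, -1.0]]
wrist_force: [1.1, -0.3, 1.2]
gripper_width: 0.246
time_s: 19.77
tcp_pos: [0.4431, -0.283, 0.2099]
ee_rot: [[1.0, 0.015, 0.009], [0.015, -1.0, -0.005], [0.009, 0.005, -1.0]]
wrist_force: [-0.7, -1.0, 1.2]
gripper_width: 0.363
time_s: 19.85
tcp_pos: [0.4347, -0.2807, 0.2321]
ee_rot: [[1.0, 0.013, -0.0], [0.013, -1.0, -0.0], [-0.0, 0.0, -1.0]]
wrist_force: [-0.5, 0.7, -0.9]
gripper_width: 0.385
t 19.85 tcp [ 434.7 -280.7  232.1] yaw_y -89.3 tilt [-0. -0.] F [-0.5  0.7 -0.9] M [-0.03  0.19  0.02] g 0.385 j [-15.  12. -15.   0. -63. 106.]
plate1 0.98 px 288.0 110.0 c 507.1 -289.9 sz 100 50 ang 0.9
plate1 0.58 px 342.0 112.0 c 506.4 -343.8 sz 99 51 ang 0.7
```

View pics/w13.png

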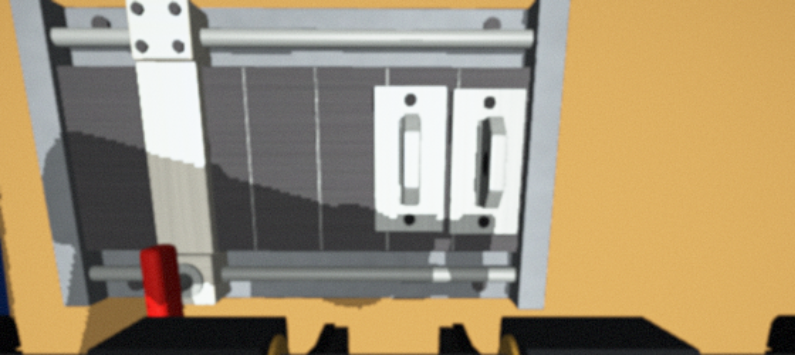

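Both plates lie side by side with a gap of about 4 mm at px (410,155) and (490,155). Next is plate A.

```bash
python3 -m creep '[[0.4,0,-0.13,-0.01,0,0,0],[0.4,0,-0.27,-0.01,0,0,0],[0.4,0.0,-0.41,-0.01,0,0,0],[0.4,0.0,-0.55,-0.01,0,0,0],[0.4,0.0,-0.69,-0.01,0,0,0]]'; python3 -m creep '[[0.4,0.02,-0.13,-0.01,0,0,0],[0.4,0.05,-0.27,-0.01,0,0,0],[0.4,0.08,-0.41,-0.01,0,0,0],[0.4,0.1,-0.55,-0.01,0,0,0],[0.4,0.12,-0.68,-0.01,0,0,0]]'; python3 -m creep '[[0.4,0.02,-0.13,-0.01,0,0,0],[0.4,0.05,-0.24,-0.01,0,0,0],[0.4,0.06,-0.26,-0.01,0,0,0],[0.4,0.06,-0.26,-0.01,0,0,0]]'; python3 look.py w14 0.013 plate1 bar1
```

```text
time_s: 20.37
tcp_pos: [0.4403, -0.0768, 0.2394]
ee_rot: [[1.0, 0.015, 0.019], [0.015, -1.0, -0.01], [0.018, 0.01, -1.0]]
wrist_force: [0.9, 1.0, -0.2]
gripper_width: 0.398
time_s: 20.78
tcp_pos: [0.4731, 0.1289, 0.2407]
ee_rot: [[1.0, 0.015, 0.019], [0.015, -1.0, -0.009], [0.019, 0.01, -1.0]]
wrist_force: [1.1, -0.2, 0.7]
gripper_width: 0.4
time_s: 21.12
tcp_pos: [0.4904, 0.2094, 0.2421]
ee_rot: [[1.0, 0.018, 0.018], [0.018, -1.0, -0.01], [0.018, 0.01, -1.0]]
wrist_force: [0.4, -0.3, -0.8]
gripper_width: 0.4
t 21.12 tcp [490.4 209.4 242.1] yaw_y -89.0 tilt [ 0.018 -0.01 ] F [ 0.4 -0.3 -0.8] M [-0.16  0.16 -0.04] g 0.400 j [ 41.  13. -13.   1. -64.  49.]
plate1 0.55 px 515.0 161.0 c 513.0 -75.2 sz 204 119 ang 1.0
plate1 0.32 px 552.0 204.0 c 502.1 -120.9 sz 158 29 ang 0.1
bar1 0.92 px 344.0 175.0 c 498.3 130.5 sz 20 95 ang 0.9
bar1 0.86 px 212.0 166.0 c 507.1 283.7 sz 16 94 ang 23.7
```

View pics/w14.png

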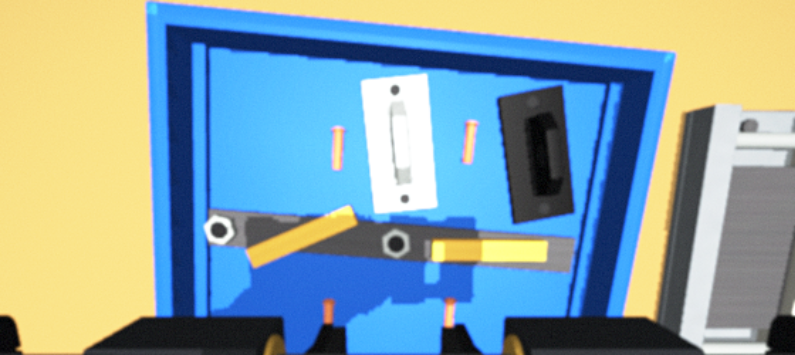

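The zinc plate is at px (400,143), but the network missed it. I'll segment it by brightness.

```bash
cat > seg.py <<'E'
from h import *
import sys
name,z,x0,y0,x1,y1=sys.argv[1],*map(float,sys.argv[2:7])
st(); c=cam("wrist"); im=r.capture("wrist"); cv2.imwrite(f"pics/{name}.png",cv2.resize(im[:250],None,fx=1.42,fy=1.42))
a=im.astype(int); m=((a.min(2)>95)&(a.max(2)-a.min(2)<50)).astype(np.uint8)
k=np.zeros_like(m); k[int(y0):int(y1),int(x0):int(x1)]=1; m&=k
n,l,s,_=cv2.connectedComponentsWithStats(m); i=1+np.argmax(s[1:,4]); v,u=np.nonzero(l==i)
w=p2w(c,np.c_[u,v],z)[:,:2]*1000
(cx,cy),(A,B),th=cv2.minAreaRect(w.astype(np.float32)); print(len(u),"c %.1f %.1f sz %.1f %.1f ang %.1f"%(cx,cy,A,B,th))
E
python3 seg.py w15 0.013 245 45 315 155; python3 look.py w15b 0.013 plate1
```

```text
t 21.27 tcp [489.5 206.1 242.7] yaw_y -89.2 tilt [ 0.018 -0.01 ] F [ 0.7 -0.7 -0.7] M [-0.05  0.16  0.04] g 0.403 j [ 41.  12. -13.   1. -64.  49.]
4293 c 579.2 204.9 sz 100.5 50.7 ang 6.5
t 21.32 tcp [489.6 205.8 243.1] yaw_y -89.2 tilt [ 0.018 -0.01 ] F [-0.5 -0.5 -0.3] M [-0.13  0.16  0.01] g 0.400 j [ 41.  12. -13.   1. -64.  49.]
plate1 0.67 px 277.0 99.0 c 579.3 205.2 sz 101 50 ang 6.5
```

```bash
python3 -c "
from h import *
mv([.579,.205,.12],-83.5)"
```

```text
shift [0.29  0.003 0.417] turn [ 0.003 -0.006 -0.032] mm [ 86.9   0.9 125.2] deg [ 0.6 -1.1 -5.7]
```

```bash
python3 -m creep '[[0.32,0.09,0.003,0.09,0.003,-0.006,-0.032],[0.32,0.19,0.003,0.19,0.003,-0.006,-0.032],[0.32,0.28,0.003,0.29,0.003,-0.006,-0.032],[0.32,0.29,0.003,0.39,0.003,-0.006,-0.032],[0.32,0.29,0.003,0.4,0.003,-0.006,-0.032]]'; python3 -m creep '[[0.32,0,0,0,0,0,0],[0.32,0,0,0,0,0,0]]'; python3 look.py w16 0.013; python3 -c "
from h import *
mv([.579,.205,.0375],-83.5)"
```

```text
time_s: 21.83
tcp_pos: [0.5769, 0.2019, 0.1187]
ee_rot: [[0.994, 0.109, -0.011], [0.109, -0.994, -0.006], [-0.012, 0.005, -1.0]]
wrist_force: [-0.7, -0.4, -0.7]
gripper_width: 0.32
time_s: 22.0
tcp_pos: [0.5763, 0.201, 0.1191]
ee_rot: [[0.994, 0.109, -0.012], [0.109, -0.994, -0.007], [-0.013, 0.006, -1.0]]
wrist_force: [0.5, 0.4, -0.6]
gripper_width: 0.322
t 22.00 tcp [576.3 201.  119.1] yaw_y -83.8 tilt [-0.012 -0.007] F [ 0.5  0.4 -0.6] M [-0.08  0.05 -0.02] g 0.322 j [ 34.  27. -10.  -0. -54.  62.]
plate1 0.91 px 273.0 189.0 c 583.5 206.1 sz 94 51 ang 6.2
shift [ 0.009 -0.01   0.279] turn [ 0.001  0.003 -0.001] mm [ 2.7 -2.9 83.6] deg [ 0.2  0.5 -0.2]
```

View pics/w16.png

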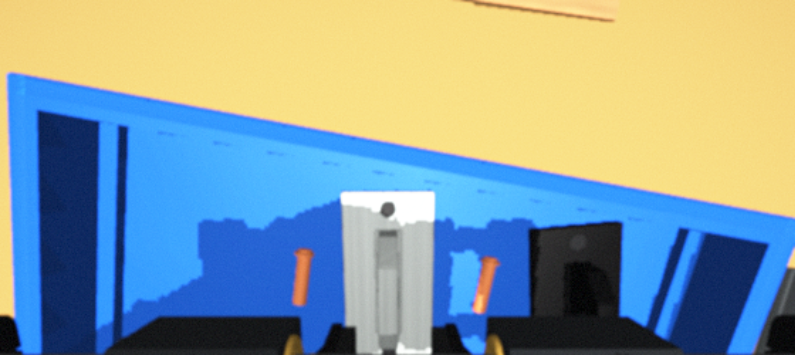

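```bash
python3 -m creep '[[0.32,0.012,-0.012,0.1,0,0.003,0],[0.32,0.012,-0.012,0.2,0,0.003,0],[0.32,0.012,-0.012,0.26,0,0.003,0],[0.32,0.012,-0.012,0.278,0,0.003,0],[0.32,0.012,-0.012,0.278,0,0.003,0]]'; python3 -m creep '[[0.2,0,0,0,0,0,0],[0.0,0,0,0,0,0,0],[0,0,0,0,0,0,0],[0,0,0,0,0,0,0],[0,0,0,0,0,0,0]]'; python3 -c "
from h import *
st()"
```

```text
time_s: 22.52
tcp_pos: [0.5796, 0.206, 0.0381]
ee_rot: [[0.994, 0.111, 0.002], [0.111, -0.994, -0.004], [0.001, 0.004, -1.0]]
wrist_force: [0.5, -0.9, 0.5]
gripper_width: 0.32
time_s: 22.93
tcp_pos: [0.5806, 0.2054, 0.0403]
ee_rot: [[0.994, 0.111, 0.004], [0.111, -0.994, -0.004], [0.003, 0.004, -1.0]]
wrist_force: [-0.1, -4.5, 5.7]
gripper_width: 0.115
t 22.93 tcp [580.6 205.4  40.3] yaw_y -83.6 tilt [ 0.004 -0.004] F [-0.1 -4.5  5.7] M [-1.2   0.12  0.05] g 0.115 j [ 35.  33. -14.   0. -43.  61.]
```

```bash
python3 -m creep '[[0,0,0,0,0,0,0],[0,0,0,-0.04,0,0,0],[0,0,0,-0.14,0,0,0],[0,0,0,-0.27,0,0,0],[0,0,0,-0.38,0,0,0]]'; python3 look.py w17 0.12; python3 -c "
from h import *
mv([.505,-.2365,.16],-89.5)"
```

```text
time_s: 23.35
tcp_pos: [0.5795, 0.2058, 0.1557]
ee_rot: [[0.994, 0.111, 0.003], [0.111, -0.994, -0.004], [0.002, 0.005, -1.0]]
wrist_force: [1.0, 0.8, -4.8]
gripper_width: 0.114
t 23.35 tcp [579.5 205.8 155.7] yaw_y -83.6 tilt [ 0.003 -0.004] F [ 1.   0.8 -4.8] M [ 0.01 -0.15  0.  ] g 0.114 j [ 35.  25.  -8.   0. -57.  61.]
plate1 0.82 px 276.0 200.0 c 579.6 207.7 sz 97 53 ang 6.3
shift [-0.427  1.443 -0.003] turn [-0.001 -0.005  0.033] mm [-128.2  432.9   -0.9] deg [-0.1 -1.   6. ]
```

View pics/w17.png

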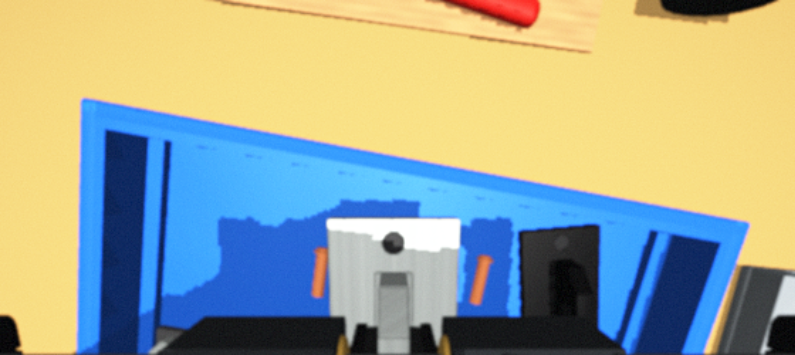

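Plate A is held level at px (393,260). I'll carry it over.

```bash
python3 -m creep '[[0,-0.03,0.09,-0.02,0,0,0.033],[0,-0.07,0.22,-0.03,0,0,0.033],[0,-0.11,0.35,-0.03,0,0,0.033],[0,-0.15,0.48,-0.03,0,0,0.033],[0,-0.18,0.6,-0.03,0,0,0.033]]'; python3 -m creep '[[0,-0.02,0.13,0,0,0,0],[0,-0.05,0.26,0,0,0,0],[0,-0.07,0.39,0,0,0,0],[0,-0.09,0.52,0,0,0,0],[0,-0.11,0.65,0,0,0,0]]';  python3 -c "
from h import *
st();mv([.505,-.2365,.08],-89.5)"
```

```text
time_s: 23.87
tcp_pos: [0.5474, 0.0213, 0.1684]
ee_rot: [[1.0, 0.009, 0.013], [0.009, -1.0, 0.003], [0.013, -0.003, -1.0]]
wrist_force: [1.3, 0.7, -5.2]
gripper_width: 0.114
time_s: 24.28
tcp_pos: [0.5143, -0.1752, 0.1663]
ee_rot: [[1.0, 0.009, 0.01], [0.009, -1.0, 0.004], [0.01, -0.004, -1.0]]
wrist_force: [1.7, 0.2, -4.6]
gripper_width: 0.112
t 24.28 tcp [ 514.3 -175.2  166.3] yaw_y -89.5 tilt [0.01  0.004] F [ 1.7  0.2 -4.6] M [-0.07 -0.04  0.05] g 0.112 j [ -2.  18. -17.  -0. -54.  93.]
shift [-0.036  0.205  0.286] turn [-0.001 -0.003 -0.   ] mm [-10.7  61.6  85.9] deg [-0.2 -0.6 -0. ]
```

```bash
python3 -m creep '[[0,-0.015,0.1,0,0,-0.003,0],[0,-0.033,0.2,0.06,0,-0.003,0],[0,-0.036,0.205,0.16,0,-0.003,0],[0,-0.036,0.205,0.25,0,-0.003,0],[0,-0.036,0.205,0.275,0,-0.003,0]]';  python3 -m creep '[[0,0,0,0,0,0,0],[0,0,0,0,0,0,0]]'; python3 look.py w18 0.055; python3 -c "
from h import *
mv([.505,-.2365,.066],-89.5)"
```

```text
time_s: 24.7
tcp_pos: [0.5001, -0.2359, 0.078]
ee_rot: [[1.0, 0.005, -0.01], [0.005, -1.0, 0.008], [-0.01, -0.008, -1.0]]
wrist_force: [-1.1, 0.6, -5.7]
gripper_width: 0.112
time_s: 24.87
tcp_pos: [0.4989, -0.2353, 0.077]
ee_rot: [[1.0, 0.005, -0.014], [0.005, -1.0, 0.009], [-0.014, -0.009, -1.0]]
wrist_force: [-1.2, 0.6, -5.3]
gripper_width: 0.113
t 24.87 tcp [ 498.9 -235.3   77. ] yaw_y -89.7 tilt [-0.014  0.009] F [-1.2  0.6 -5.3] M [-0.09  0.07  0.  ] g 0.113 j [ -9.  25. -21.  -1. -45.  99.]
plate1 0.96 px 277.0 200.0 c 503.3 -233.6 sz 90 48 ang 1.0
plate1 0.91 px 374.0 177.0 c 533.9 -283.9 sz 47 46 ang 0.3
plate1 0.88 px 470.0 199.0 c 511.9 -337.2 sz 91 56 ang 0.6
plate1 0.46 px 247.0 128.0 c 528.2 -231.5 sz 158 297 ang 1.2
shift [0.013 0.003 0.044] turn [-0.002  0.003 -0.001] mm [ 3.9  1.  13.2] deg [-0.4  0.5 -0.1]
```

View pics/w18.png

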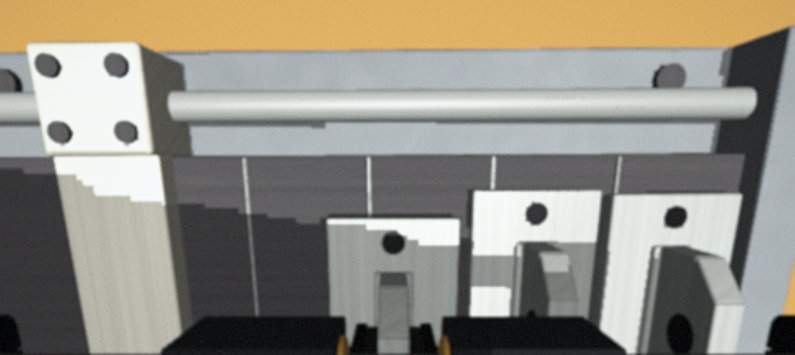

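```bash
python3 -m creep '[[0,0.017,0.003,0.008,-0.002,0.003,0],[0,0.018,0.003,0.016,-0.002,0.003,0],[0,0.018,0.003,0.02,-0.002,0.003,0],[0,0.018,0.003,0.02,-0.002,0.003,0],[0,0.018,0.003,0.02,-0.002,0.003,0]]'; python3 look.py w19 0.043; python3 -c "
from h import *
mv([.505,-.2365,.065],-89.5)"
```

```text
time_s: 25.38
tcp_pos: [0.5065, -0.2364, 0.0733]
ee_rot: [[1.0, 0.006, 0.001], [0.006, -1.0, 0.001], [0.001, -0.001, -1.0]]
wrist_force: [-0.4, 0.9, -4.8]
gripper_width: 0.113
t 25.38 tcp [ 506.5 -236.4   73.3] yaw_y -89.6 tilt [0.001 0.001] F [-0.4  0.9 -4.8] M [-0.13  0.12 -0.05] g 0.113 j [ -8.  26. -21.  -0. -43.  99.]
plate1 0.94 px 470.0 217.0 c 507.8 -345.1 sz 99 61 ang 1.6
plate1 0.79 px 276.0 200.0 c 508.6 -234.6 sz 93 51 ang 0.3
plate1 0.61 px 372.0 184.0 c 536.6 -287.4 sz 43 50 ang 0.3
shift [-0.005  0.     0.028] turn [-0.    -0.    -0.001] mm [-1.6  0.   8.3] deg [-0.1 -0.1 -0.1]
```

```bash
python3 -m creep '[[0,0,0.0,0.008,0,0,-0.001],[0,0,0.0,0.016,0,0,-0.001],[0,0,0.0,0.024,0,0,-0.001],[0,0,0,0.028,0,0,-0.001]]';python3 -m creep '[[0,0,0,0.004,0,0,0],[0,0,0,0.004,0,0,0]]'
```

```text
time_s: 25.82
tcp_pos: [0.5064, -0.2364, 0.0653]
ee_rot: [[1.0, 0.01, 0.0], [0.01, -1.0, 0.001], [0.001, -0.001, -1.0]]
wrist_force: [-3.8, 3.7, 7.3]
gripper_width: 0.115
time_s: 25.98
tcp_pos: [0.5064, -0.2364, 0.0653]
ee_rot: [[1.0, 0.01, 0.001], [0.01, -1.0, 0.001], [0.001, -0.001, -1.0]]
wrist_force: [-3.1, 2.4, 4.5]
gripper_width: 0.115
```

```bash
python3 -m creep '[[0.1,0,0,0,0,0,0],[0.3,0,0,0,0,0,0],[0.3,0,0,0,0,0,0],[0.3,0,0,0,0,0,0]]'; python3 -m creep '[[0.3,0,0,-0.08,0,0,0],[0.3,0,0,-0.18,0,0,0],[0.3,0,0,-0.32,0,0,0],[0.4,-0.13,0.02,-0.44,0,0,0],[0.4,-0.26,0.04,-0.5,0,0,0]]';python3 -m creep '[[0.4,-0.06,0.1,-0.1,0,0,0],[0.4,-0.06,0.14,-0.1,0,0,0],[0.4,-0.06,0.14,-0.1,0,0,0]]'; python3 look.py w20 0.038; python3 look.py w20b 0.095 clamp_grip; python3 - <<'E'
from h import *
im=r.capture("top"); cv2.imwrite("pics/t20.png",cv2.resize(im[190:320,120:425],None,fx=2.6,fy=2.6,interpolation=cv2.INTER_CUBIC))
E
```

```text
time_s: 26.32
tcp_pos: [0.5071, -0.2367, 0.0657]
ee_rot: [[1.0, 0.01, 0.002], [0.01, -1.0, 0.0], [0.002, -0.0, -1.0]]
wrist_force: [-0.0, -0.9, 1.1]
gripper_width: 0.251
time_s: 26.73
tcp_pos: [0.443, -0.2482, 0.2127]
ee_rot: [[1.0, 0.013, 0.008], [0.013, -1.0, -0.002], [0.008, 0.002, -1.0]]
wrist_force: [0.5, -0.6, 0.5]
gripper_width: 0.369
time_s: 26.98
tcp_pos: [0.4257, -0.2929, 0.2459]
ee_rot: [[1.0, 0.01, 0.015], [0.01, -1.0, -0.006], [0.015, 0.006, -1.0]]
wrist_force: [0.3, 0.7, -0.3]
gripper_width: 0.398
t 26.98 tcp [ 425.7 -292.9  245.9] yaw_y -89.4 tilt [ 0.015 -0.006] F [ 0.3  0.7 -0.3] M [-0.09  0.06 -0.04] g 0.398 j [-16.  11. -15.   0. -64. 107.]
plate1 0.62 px 326.0 107.0 c 505.8 -344.5 sz 100 51 ang 0.6
plate1 0.56 px 275.0 105.0 c 506.8 -289.7 sz 99 50 ang 0.6
t 27.08 tcp [ 425.1 -290.6  242.7] yaw_y -89.4 tilt [ 0.009 -0.002] F [0.3 1.3 0.1] M [-0.08  0.12  0.01] g 0.399 j [-16.  11. -15.  -0. -64. 107.]
clamp_grip 0.70 px 109.0 191.0 c 425.4 -137.3 sz 56 32 ang 0.6
```

View pics/w20.png

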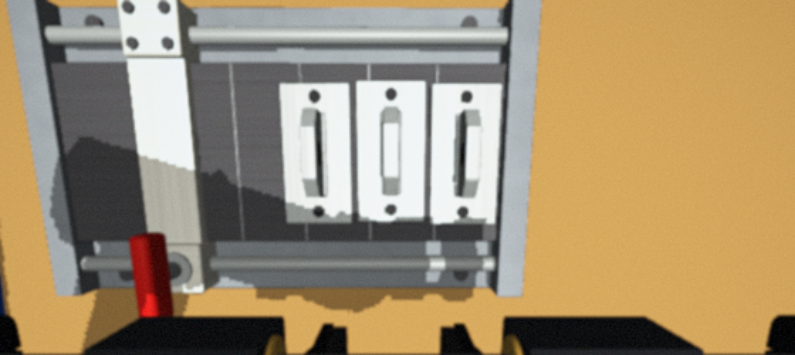

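View pics/t20.png

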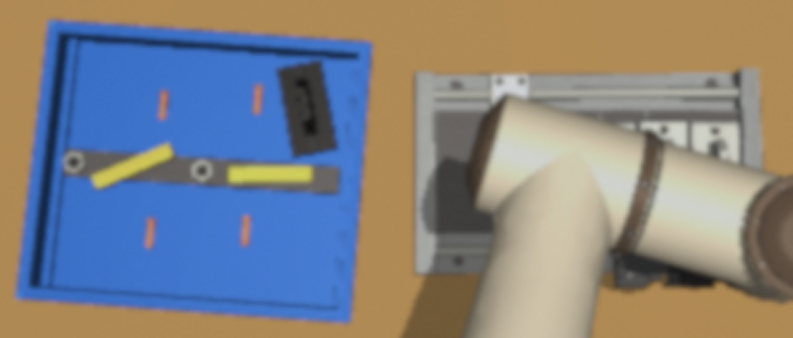

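All three plates are on the bed and the bin holds only the black plate, bars, nuts and studs. Next I'll go to the handle.

```bash
python3 -m creep '[[0.5,-0.06,-0.1,0,0,0,0],[0.5,-0.12,-0.22,0.04,0,0,0],[0.5,-0.18,-0.34,0.08,0,0,0],[0.5,-0.21,-0.46,0.12,0,0,0],[0.5,-0.21,-0.54,0.14,0,0,0]]'; python3 -m creep '[[0.5,0,0,0,0,0,0],[0.5,0,0,0,0,0,0],[0.5,0,0,0,0,0,0]]';python3 look.py w21 0.095 clamp_grip
```

```text
time_s: 27.65
tcp_pos: [0.3567, -0.1264, 0.1968]
ee_rot: [[1.0, 0.015, 0.002], [0.015, -1.0, -0.001], [0.002, 0.001, -1.0]]
wrist_force: [1.1, -0.6, 0.7]
gripper_width: 0.495
time_s: 27.9
tcp_pos: [0.3571, -0.1261, 0.1967]
ee_rot: [[1.0, 0.016, 0.001], [0.016, -1.0, -0.001], [0.001, 0.001, -1.0]]
wrist_force: [-0.3, 0.4, 0.9]
gripper_width: 0.499
t 27.90 tcp [ 357.1 -126.1  196.7] yaw_y -89.1 tilt [ 0.001 -0.001] F [-0.3  0.4  0.9] M [-0.13  0.09  0.01] g 0.499 j [  6.  -0. -35.   0. -55.  85.]
clamp_grip 0.73 px 280.0 122.0 c 420.5 -126.2 sz 61 15 ang 0.1
clamp_grip 0.34 px 325.0 85.0 c 446.9 -189.9 sz 112 294 ang 0.9
```

View pics/w21.png

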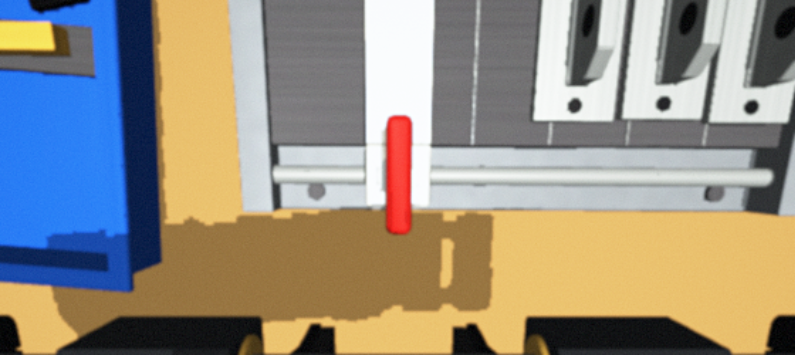

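The handle at px (399,175) lies along x, centred at (420.5,-126.2). I'll grip it.

```bash
python3 -m creep '[[0.5,0.09,0.0,0.04,0,0,0.002],[0.5,0.19,0.0,0.12,0,0,0.003],[0.5,0.21,0.004,0.23,0,0,0.003],[0.5,0.212,0.004,0.34,0,0,0.003],[0.5,0.212,0.004,0.386,0,0,0.003]]'; python3 -m creep '[[0.5,0,0,0,0,0,0],[0.5,0,0,0,0,0,0]]'; python3 -c "
from h import *
st();mv([.4208,-.1265,.081],-89.7)"
```

```text
time_s: 28.42
tcp_pos: [0.4197, -0.1282, 0.0773]
ee_rot: [[1.0, 0.001, -0.005], [0.001, -1.0, -0.001], [-0.005, 0.001, -1.0]]
wrist_force: [-0.3, 0.4, -0.2]
gripper_width: 0.497
time_s: 28.58
tcp_pos: [0.4194, -0.1292, 0.0763]
ee_rot: [[1.0, -0.001, -0.008], [-0.001, -1.0, -0.001], [-0.008, 0.001, -1.0]]
wrist_force: [0.7, 0.2, 1.5]
gripper_width: 0.499
t 28.58 tcp [ 419.4 -129.2   76.3] yaw_y -90.0 tilt [-0.008 -0.001] F [0.7 0.2 1.5] M [-0.1   0.06 -0.01] g 0.499 j [  4.  16. -37.   0. -37.  86.]
shift [ 0.005 -0.009 -0.016] turn [ 0.     0.003 -0.002] mm [ 1.4 -2.7 -4.8] deg [ 0.1  0.5 -0.3]
```

```bash
python3 -m creep '[[0.3,0.005,-0.009,-0.014,0,0.003,-0.002],[0.2,0.005,-0.009,-0.014,0,0.003,-0.002],[0,0.005,-0.009,-0.014,0,0.003,-0.002],[0,0.005,-0.009,-0.014,0,0.003,-0.002],[0,0.005,-0.009,-0.014,0,0.003,-0.002]]'; python3 -m creep '[[0,0,0,0,0,0,0],[0,0,0,0,0,0,0],[0,0,0,0,0,0,0]]';python3 -c "
from h import *
st()"
```

```text
time_s: 29.0
tcp_pos: [0.4213, -0.1264, 0.0813]
ee_rot: [[1.0, 0.006, 0.003], [0.006, -1.0, -0.001], [0.003, 0.001, -1.0]]
wrist_force: [-0.1, 0.6, -0.4]
gripper_width: 0.205
time_s: 29.25
tcp_pos: [0.4213, -0.1264, 0.0814]
ee_rot: [[1.0, 0.006, 0.003], [0.006, -1.0, -0.001], [0.003, 0.001, -1.0]]
wrist_force: [-0.1, -0.6, -0.1]
gripper_width: 0.157
t 29.25 tcp [ 421.3 -126.4   81.4] yaw_y -89.6 tilt [ 0.003 -0.001] F [-0.1 -0.6 -0.1] M [-0.26  0.21  0.1 ] g 0.157 j [  5.  16. -37.   0. -37.  86.]
```

```bash
python3 -m creep '[[0,0,0.04,0,0,0,0],[0,0,0.09,0,0,0,0],[0,0,0.14,0,0,0,0],[0,0.001,0.18,0,0,0,0],[0,0.001,0.2,0,0,0,0]]'; python3 -m creep '[[0,0,0.01,0,0,0,0],[0,0,0.02,0,0,0,0],[0,0,0.025,0,0,0,0]]'; python3 -c "
from h import *
st()"
```

```text
time_s: 29.67
tcp_pos: [0.4219, -0.187, 0.0815]
ee_rot: [[1.0, 0.006, 0.003], [0.006, -1.0, -0.001], [0.003, 0.001, -1.0]]
wrist_force: [0.4, 2.1, 0.5]
gripper_width: 0.159
time_s: 29.92
tcp_pos: [0.4219, -0.1941, 0.0815]
ee_rot: [[1.0, 0.005, 0.003], [0.005, -1.0, 0.0], [0.003, -0.0, -1.0]]
wrist_force: [0.1, 6.1, 1.4]
gripper_width: 0.157
t 29.92 tcp [ 421.9 -194.1   81.5] yaw_y -89.7 tilt [0.003 0.   ] F [0.1 6.1 1.4] M [1.64 0.18 0.1 ] g 0.157 j [ -5.  18. -34.  -0. -39.  95.]
```

```bash
for k in 1; do python3 -m creep '[[0,0,0.008,0,0,0,0],[0,0,0.015,0,0,0,0],[0,0,0.022,0,0,0,0]]'; done; python3 -m creep '[[0,0,0.007,0,0,0,0],[0,0,0.013,0,0,0,0]]'
```

```text
time_s: 30.17
tcp_pos: [0.422, -0.1995, 0.0814]
ee_rot: [[1.0, 0.005, 0.003], [0.005, -1.0, 0.002], [0.003, -0.002, -1.0]]
wrist_force: [0.1, 8.5, 2.5]
gripper_width: 0.157
time_s: 30.33
tcp_pos: [0.422, -0.2019, 0.0815]
ee_rot: [[1.0, 0.006, 0.003], [0.006, -1.0, 0.003], [0.003, -0.003, -1.0]]
wrist_force: [-0.7, 8.5, 2.8]
gripper_width: 0.16
```

```bash
python3 -m creep '[[0,0,0.006,0,0,0,0],[0,0,0.012,0,0,0,0]]'; python3 -m creep '[[0,0,0.006,0,0,0,0],[0,0,0.012,0,0,0,0]]'
```

```text
time_s: 30.5
tcp_pos: [0.422, -0.2036, 0.0815]
ee_rot: [[1.0, 0.006, 0.003], [0.006, -1.0, 0.005], [0.003, -0.005, -1.0]]
wrist_force: [1.3, 12.5, 3.0]
gripper_width: 0.155
time_s: 30.67
tcp_pos: [0.422, -0.2052, 0.0814]
ee_rot: [[1.0, 0.006, 0.003], [0.006, -1.0, 0.008], [0.003, -0.008, -1.0]]
wrist_force: [-0.0, 12.1, 2.6]
gripper_width: 0.157
```

```bash
python3 -m creep '[[0,0,0.006,0,0,0,0],[0,0,0.012,0,0,0,0]]'; python3 -m creep '[[0,0,0.006,0,0,0,0],[0,0,0.012,0,0,0,0],[0,0,0.012,0,0,0,0]]'; python3 look.py w22 0.038 plate1
```

```text
time_s: 30.83
tcp_pos: [0.422, -0.2067, 0.0814]
ee_rot: [[1.0, 0.006, 0.003], [0.006, -1.0, 0.01], [0.003, -0.01, -1.0]]
wrist_force: [0.5, 22.6, 6.8]
gripper_width: 0.157
time_s: 31.08
tcp_pos: [0.422, -0.2067, 0.0814]
ee_rot: [[1.0, 0.006, 0.003], [0.005, -1.0, 0.015], [0.003, -0.015, -1.0]]
wrist_force: [-0.5, 21.7, 5.9]
gripper_width: 0.156
t 31.08 tcp [ 422.  -206.7   81.4] yaw_y -89.7 tilt [0.003 0.015] F [-0.5 21.7  5.9] M [5.96 0.06 0.1 ] g 0.156 j [ -7.  18. -32.  -1. -40.  98.]
plate1 0.85 px 528.0 96.0 c 502.0 -345.3 sz 92 46 ang 0.4
plate1 0.85 px 358.0 87.0 c 501.7 -248.9 sz 93 50 ang 0.8
plate1 0.77 px 451.0 85.0 c 502.4 -300.6 sz 92 55 ang 0.5
```

View pics/w22.png

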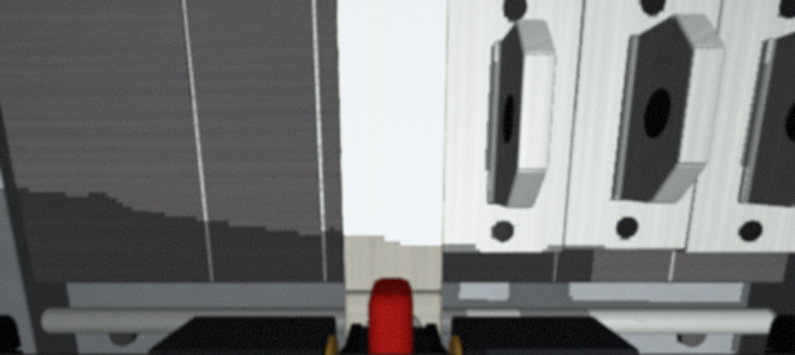

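The wrist view shows all three plates tight against each other and the stop at px (442,100), with the push force hard at 22 N. I'll turn the handle tight and keep pushing.

```bash
python3 -m creep '[[0,0,0.008,0,0,0,0.03],[0,0,0.008,0,0,0,0.06],[0,0,0.008,0,0,0,0.09],[0,0,0.008,0,0,0,0.12],[0,0,0.008,0,0,0,0.15]]'; python3 -c "
from h import *
st();s=r.sense();print(s['ee_rot'].T@[0,-.0024/.3,0])"
```

```text
time_s: 31.6
tcp_pos: [0.4219, -0.207, 0.0814]
ee_rot: [[0.892, -0.452, 0.002], [-0.452, -0.892, 0.017], [-0.005, -0.016, -1.0]]
wrist_force: [0.1, 11.7, 2.1]
gripper_width: 0.159
t 31.60 tcp [ 421.9 -207.    81.4] yaw_y -116.9 tilt [0.002 0.017] F [ 0.1 11.7  2.1] M [3.02 0.28 0.14] g 0.159 j [ -7.  18. -32.  -2. -40.  71.]
[ 0.00361424  0.00713578 -0.00013391]
```

```bash
python3 -m creep '[[0,0.004,0.007,0,0,0,0.036],[0,0.004,0.007,0,0,0,0.072],[0,0.004,0.007,0,0,0,0.108],[0,0.004,0.007,0,0,0,0.144],[0,0.004,0.007,0,0,0,0.18]]'; python3 -c "
from h import *
st();s=r.sense();print(s['ee_rot'].T@[0,-.0024/.3,0])"
```

```text
time_s: 32.02
tcp_pos: [0.4216, -0.2074, 0.0814]
ee_rot: [[0.507, -0.862, 0.001], [-0.862, -0.507, 0.019], [-0.016, -0.01, -1.0]]
wrist_force: [-1.1, 10.9, 5.0]
gripper_width: 0.16
t 32.02 tcp [ 421.6 -207.4   81.4] yaw_y -149.5 tilt [0.001 0.019] F [-1.1 10.9  5. ] M [2.83 0.48 0.18] g 0.160 j [ -7.  18. -32.  -2. -40.  39.]
[ 0.00689298  0.00405762 -0.00015004]
```

```bash
python3 -m creep '[[0,0.006,0.003,0,0,0,0.036],[0,0.006,0.003,0,0,0,0.072],[0,0.006,0.003,0,0,0,0.108],[0,0.006,0.003,0,0,0,0.144],[0,0.006,0.003,0,0,0,0.18]]'; python3 -m creep '[[0,0.002,0,0,0,0,0.036],[0,0.002,0,0,0,0,0.072],[0,0.002,0,0,0,0,0.108],[0,0.002,0,0,0,0,0.144],[0,0.002,0,0,0,0,0.18]]'; python3 -c "
from h import *
st();"
```

```text
time_s: 32.43
tcp_pos: [0.421, -0.2076, 0.0814]
ee_rot: [[-0.038, -0.999, -0.001], [-0.999, 0.038, 0.021], [-0.021, 0.001, -1.0]]
wrist_force: [-2.2, 11.3, 4.0]
gripper_width: 0.157
time_s: 32.85
tcp_pos: [0.4205, -0.2072, 0.0815]
ee_rot: [[-0.571, -0.821, -0.002], [-0.821, 0.571, 0.021], [-0.017, 0.013, -1.0]]
wrist_force: [-1.8, 5.4, 3.0]
gripper_width: 0.162
t 32.85 tcp [ 420.5 -207.2   81.5] yaw_y 145.2 tilt [-0.002  0.021] F [-1.8  5.4  3. ] M [1.17 0.34 0.14] g 0.162 j [ -7.  18. -32.  -2. -40. -26.]
```

```bash
python3 -m creep '[[0,0,0,0,0,0,0.036],[0,0,0,0,0,0,0.072],[0,0,0,0,0,0,0.108],[0,0,0,0,0,0,0.144],[0,0,0,0,0,0,0.17]]'; python3 -m creep '[[0,0,0,0,0,0,0.02],[0,0,0,0,0,0,0.03]]';  python3 -c "
from h import *
st();"
```

```text
time_s: 33.27
tcp_pos: [0.4201, -0.2068, 0.0815]
ee_rot: [[-0.911, -0.413, -0.003], [-0.413, 0.911, 0.021], [-0.006, 0.02, -1.0]]
wrist_force: [-1.9, 3.1, 1.9]
gripper_width: 0.161
time_s: 33.43
tcp_pos: [0.4201, -0.2066, 0.0815]
ee_rot: [[-0.946, -0.325, -0.003], [-0.325, 0.946, 0.021], [-0.004, 0.02, -1.0]]
wrist_force: [-0.6, 1.1, 0.1]
gripper_width: 0.16
t 33.43 tcp [ 420.1 -206.6   81.5] yaw_y 108.9 tilt [-0.003  0.021] F [-0.6  1.1  0.1] M [-0.13 -0.    0.39] g 0.160 j [ -7.  18. -32.  -2. -40. -63.]
```

```bash
python3 -m creep '[[0,0,0,0,0,0,0.015],[0,0,0,0,0,0,0.02]]';  python3 -c "
from h import *
st();"; python3 -m creep '[[0.2,0,0,0,0,0,0],[0.5,0,0,0,0,0,0],[0.5,0,0,0,0,0,0],[0.5,0,0,0,0,0,0],[0.5,0,0,0,0,0,0]]'; python3 -m creep '[[0.5,0,0,-0.1,0,0,0],[0.5,0,0,-0.22,0,0,0],[0.5,0,0,-0.35,0,0,0],[0.5,0.1,0,-0.46,0,0,0],[0.5,0.2,0,-0.5,0,0,0]]'; python3 look.py w23 0.095 clamp_grip
```

```text
time_s: 33.6
tcp_pos: [0.42, -0.2065, 0.0815]
ee_rot: [[-0.964, -0.267, -0.003], [-0.267, 0.964, 0.02], [-0.002, 0.02, -1.0]]
wrist_force: [0.6, 0.3, -0.3]
gripper_width: 0.165
t 33.60 tcp [ 420.  -206.5   81.5] yaw_y 105.5 tilt [-0.003  0.02 ] F [ 0.6  0.3 -0.3] M [-0.28  0.08  0.7 ] g 0.165 j [ -7.  18. -32.  -2. -40. -66.]
time_s: 34.02
tcp_pos: [0.4201, -0.2066, 0.0816]
ee_rot: [[-0.964, -0.266, -0.003], [-0.266, 0.964, 0.02], [-0.002, 0.02, -1.0]]
wrist_force: [-0.8, -0.6, -1.0]
gripper_width: 0.415
time_s: 34.43
tcp_pos: [0.3651, -0.2263, 0.2358]
ee_rot: [[-0.963, -0.269, 0.005], [-0.269, 0.963, 0.017], [-0.009, 0.015, -1.0]]
wrist_force: [0.1, -0.6, 0.3]
gripper_width: 0.501
t 34.43 tcp [ 365.1 -226.3  235.8] yaw_y 105.6 tilt [0.005 0.017] F [ 0.1 -0.6  0.3] M [-0.1   0.   -0.02] g 0.501 j [-11.   3. -25.  -1. -62. -63.]
clamp_grip 0.71 px 277.0 232.0 c 399.9 -212.6 sz 32 14 ang 19.3
```

View pics/w23.png

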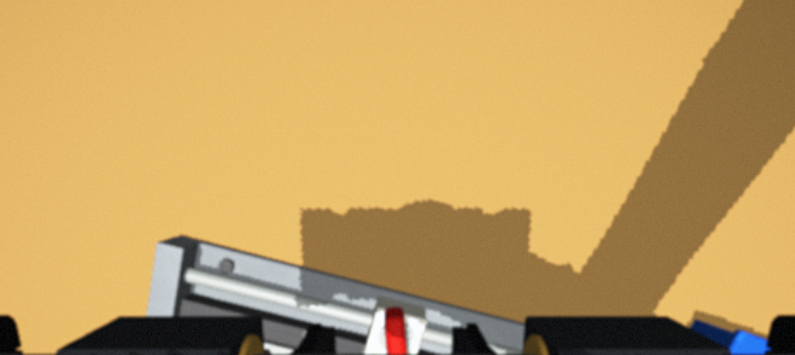

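```bash
python3 -c "
from h import *
mv([.58,-.27,.29],90)"; python3 -m creep '[[0.5,-0.1,-0.05,-0.05,0,0,0.03],[0.5,-0.22,-0.1,-0.1,0,0,0.06],[0.5,-0.35,-0.15,-0.16,0,0,0.085],[0.5,-0.48,-0.2,-0.18,0,0,0.085],[0.5,-0.6,-0.25,-0.18,0,0,0.085]]'; python3 -c "
from h import *
mv([.58,-.27,.29],90)"
```

```text
shift [-0.667 -0.331 -0.185] turn [0.006 0.002 0.085] mm [-200.1  -99.3  -55.6] deg [ 1.   0.3 15.3]
time_s: 34.95
tcp_pos: [0.555, -0.2521, 0.2906]
ee_rot: [[-1.0, -0.001, 0.007], [-0.0, 1.0, 0.017], [-0.007, 0.017, -1.0]]
wrist_force: [0.2, -0.3, 0.3]
gripper_width: 0.502
shift [-0.083 -0.06   0.001] turn [0.006 0.002 0.   ] mm [-25.  -18.    0.4] deg [1.  0.4 0. ]
```

```bash
python3 -m creep '[[0.5,-0.083,-0.06,0,0.006,0.002,0],[0.5,-0.083,-0.06,0,0.006,0.002,0],[0.5,-0.083,-0.06,0,0.006,0.002,0]]'; python3 look.py w24 0.038 plate1; python3 look.py w24b 0.095 clamp_grip
```

```text
time_s: 35.2
tcp_pos: [0.5808, -0.27, 0.2874]
ee_rot: [[-1.0, -0.0, -0.004], [-0.0, 1.0, -0.0], [0.004, -0.0, -1.0]]
wrist_force: [-1.6, -0.4, -0.2]
gripper_width: 0.501
t 35.20 tcp [ 580.8 -270.   287.4] yaw_y 90.0 tilt [-0.004 -0.   ] F [-1.6 -0.4 -0.2] M [-0.04  0.03  0.01] g 0.501 j [-10.  22.   7.   0. -76. -80.]
plate1 0.95 px 293.0 110.0 c 504.6 -249.3 sz 99 50 ang 0.5
plate1 0.89 px 251.0 112.0 c 506.8 -299.3 sz 50 99 ang 90.0
t 35.30 tcp [ 579.3 -269.8  289.4] yaw_y 90.0 tilt [-0.002 -0.001] F [0.7 0.4 0.6] M [-0.03 -0.   -0.05] g 0.498 j [-10.  22.   7.   0. -76. -80.]
clamp_grip 0.82 px 342.0 27.0 c 427.7 -207.2 sz 55 22 ang 18.3
```

View pics/w24.png

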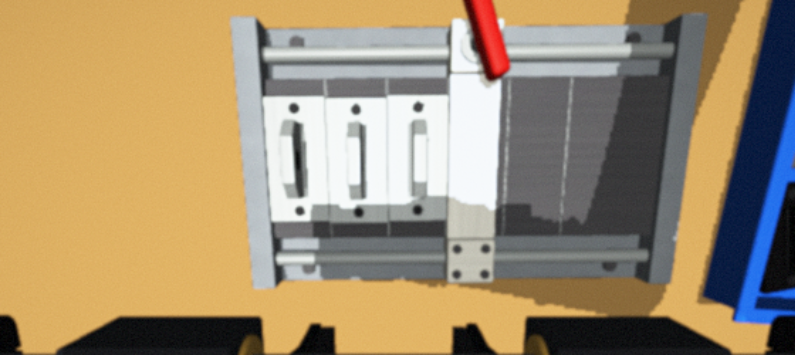

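The view shows the three plates snug between fence and stop, with seams at px 326 and 387, and the handle at its tight angle. I'll check the centring numerically.

```bash
python3 - <<'E'
from h import *
c=cam("wrist"); im=r.capture("wrist")
xs=np.arange(.60,.41,-.0005); ys=np.arange(-.16,-.40,-.0005); Y,X=np.meshgrid(ys,xs); O=[]
for z in (.030,.038):
    uv=w2p(c,np.c_[X.ravel(),Y.ravel(),np.full(X.size,z)]).reshape(X.shape+(2,)).astype(np.float32)
    O.append(cv2.remap(im,uv[...,0],uv[...,1],cv2.INTER_LINEAR))
cv2.imwrite("pics/o24.png",np.hstack([cv2.resize(o,None,fx=.8,fy=.8) for o in O]))
for y in (-.249,-.299,-.348):
    j=int((-.16-y)/.0005)
    for nm,o,lo,hi in (("bed",O[0],0,380),("plate",O[1],0,380)):
        g=cv2.GaussianBlur(o,(5,5),0).astype(int)[:,j-16:j-12].mean((1,2)); d=np.diff(g)
        k=np.argsort(-np.abs(d)); pk=[]
        for i in k:
            if all(abs(i-p)>6 for p in pk): pk.append(i)
            if len(pk)==9: break
        print(y,nm,[(round(xs[p]*1000,1),int(d[p])) for p in sorted(pk)])
s=r.capture("side"); cv2.imwrite("pics/s24.png",cv2.resize(s[140:380,140:400],None,fx=2.3,fy=2.3))
E
```

```text
-0.249 bed [(np.float64(570.5), -8), (np.float64(556.0), 16), (np.float64(523.5), 13), (np.float64(453.5), -26), (np.float64(440.5), 15), (np.float64(431.0), -16), (np.float64(427.0), 13), (np.float64(423.5), 11), (np.float64(419.5), -8)]
-0.249 plate [(np.float64(569.5), -8), (np.float64(555.0), 17), (np.float64(523.5), 10), (np.float64(455.0), -26), (np.float64(442.0), 15), (np.float64(432.5), -16), (np.float64(428.5), 13), (np.float64(425.0), 9), (np.float64(421.0), -9)]
-0.299 bed [(np.float64(570.5), -8), (np.float64(557.5), 14), (np.float64(540.5), 17), (np.float64(456.0), -26), (np.float64(440.5), 13), (np.float64(431.0), -15), (np.float64(427.0), 13), (np.float64(423.5), 8), (np.float64(419.5), -9)]
-0.299 plate [(np.float64(569.5), -8), (np.float64(557.0), 14), (np.float64(540.0), 17), (np.float64(477.0), 6), (np.float64(457.0), -27), (np.float64(442.0), 13), (np.float64(432.5), -15), (np.float64(428.5), 13), (np.float64(422.0), -9)]
-0.348 bed [(np.float64(594.0), 13), (np.float64(584.5), -12), (np.float64(581.0), 13), (np.float64(571.5), -14), (np.float64(556.5), 18), (np.float64(454.5), -26), (np.float64(441.0), 15), (np.float64(431.5), -16), (np.float64(427.5), 12)]
-0.348 plate [(np.float64(592.5), 14), (np.float64(580.0), 13), (np.float64(570.5), -13), (np.float64(555.5), 21), (np.float64(456.0), -25), (np.float64(443.0), 14), (np.float64(432.5), -17), (np.float64(429.0), 13), (np.float64(419.5), -15)]
```

View pics/o24.png

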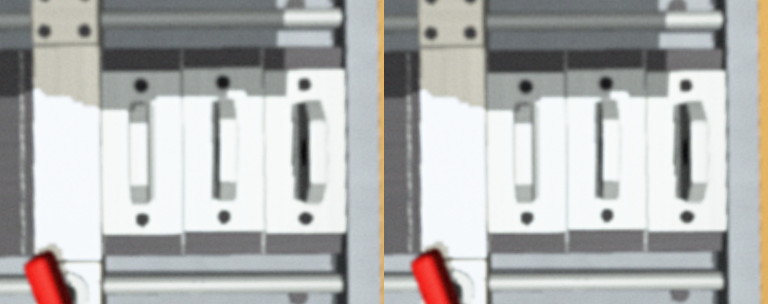

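View pics/s24.png

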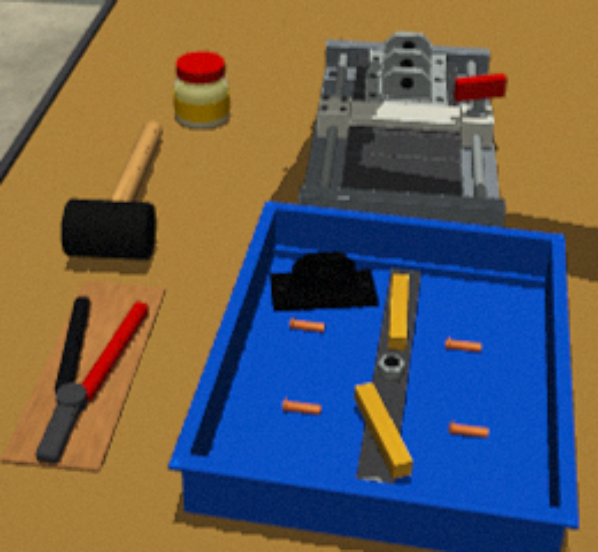

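The bed centre is at x=505.6 mm and the plates are at 505.0, 507.0 and 505.8 mm. Everything else is in place and the arm is clear, so I'm handing in.

```bash
python3 -c "
from h import *
print(r.finish_job()); st()"
```

```text
the job is handed in; nothing more can be done
None
the job is handed in; nothing more can be done
```

The weld fixture is loaded and I handed the job in at about 35 s. I freed the clamp and slid the stop back. Then I laid all three zinc plates from the bin on the bed, pushed the stop up hard at about 22 N, and turned the clamp tight while still pushing.

What the last checks showed:
- **Centring:** the plates are within about 1.5 mm of the bed's centre line (x = 505.0, 507.0 and 505.8 mm against 505.6 mm).
- **Fit:** the seams look closed from fence to stop in the last pictures. I did not test for play by pulling on the stop.
- **Clamp:** the handle came up against its end stop at about 0.7 N m. Its bar lies at about 18–19°, which matches the tight end at 2.8 rad.
- **Left in place:** the black plate and brass bars are still in the bin, and the mallet, pliers and tin have not moved.

No check failed. In one picture the trained network missed a plate in the bin; I located it by brightness instead, and the next network reading agreed.

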